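Change the sharps bin and clear the used sharps

ROBOT

A 6-joint arm with a two-finger parallel gripper is mounted at the origin on a cart in front of the work surface, level with it; the furniture and walls round the work are solid. World frame = base frame: x ahead of the robot, y to its left, z up, the work surface at z = 0. Lengths are in mm, angles in rad, forces in N, time in s.
With the tool pointing down it reaches from about 300 to 750 mm from the base axis. Payload 8.5 kg.
Tool frame: the origin (TCP) lies on the centre line of the jaws, within the pads' length; the fingertips stand 8 mm ahead of it and the grasp point (between the pads) lies 11 mm behind it (env.tip_reach is the distance from the TCP to the fingertips, in mm); z points along the fingers, y is the line along which they close (so a half turn about z gives the same grasp; the last joint's range is limited). The gripper opens to 88 mm and grips with 3 to 60 N. Pads are 18 mm wide; open, the fingers measure 123 mm over their backs; the gripper's body (75 mm by 187 mm) begins 45 mm behind the grasp point.
Start: joints at [-1.528, 0.381, 1.297, -0, 1.464, -0.215], TCP at [140.22, -531.807, 246.748] pointing down, gripper open.
Joint ranges: [-3.11, 3.11], [-0.89, 2.33], [0.22, 2.48], [-1.42, 4.56], [0.17, 2.85], [-2.88, 2.88]. Speed limits (rad/s): [2.39, 2.39, 3.14, 3.14, 3.14, 3.14].

INTERFACE

Orientations are given as a unit quaternion [x, y, z, w].
In Python, from plant import env, vision gives the robot as it stands.
- The arm moves only by the tool step_arm, never from a script. Its argument "moves" is text: rows parted by semicolons, each of 5 numbers parted by spaces: the gripper command: -1 is shut, 1 is fully open, values between are in proportion, then the shift along the tool's x, y, z in cm, then the turn about the tool's z in rad. In form: claw x y z roll; .... A call has exactly 5 rows; each row is the pose to reach, as a shift and turn from the pose commanded when the call began, along the tool's axes at that moment; what a row does not reach only later rows make up. A row lasts 1/12 s, in which the tool goes at most 41.7 mm and 7.16 degrees, less where a joint would pass 70% of its speed; a pose out of reach is approached as far as the arm can. A call with a gripper value outside its range is refused whole. The fingers move at their own pace and stop on an object; "squeeze" is the grip in N (left out, the last holds). Time passes only in rows, so rows that repeat a pose let the fingers close, or fill a call up. It gives the time, the measured TCP pose, the force, the opening and the grip force at its end, in the units of the state.
- env.get_state(): the state, without advancing time (a new reading comes with each control period).
- vision.snapshot(name): name is "scene" or "top" or "wrist"; returns the picture (420x560x3 uint8, red, green, blue); there is no depth.
- vision.camera_params(name): a dict with "fx", "fy", "cx", "cy" (pixels), "world_to_cam" (4x4, takes a point from world to camera coordinates); the wrist camera has in their place "T_tool_cam" (4x4, takes a point from camera to tool coordinates, whose origin is the TCP and whose axes are the flange's). Camera axes: x right, y down, z forward; pixel columns grow to the right and rows downward; lengths in mm; the calibration is good to about 2 mm. A picture is of the moment at which its call begins: read the wrist's pose just before it. camera_params takes no time and is no camera call.
- env.finish_job(): hands the job in; it is judged then, once.
The state is a dict: "t": time; "joints": joint angles; "qd": joint speeds; "joint_efforts": joint torques, N m; "tool_pos": TCP position; "tcp_rot": TCP orientation; "wrist_force": force on the tool from outside, world axes, zero at the start; "ft_torque": the same for the moment, N m; "opening": finger opening in mm; "gripper_force": force on a finger pad.
Only numpy, scipy, OpenCV 4.12 (cv2) and the standard library are available. Lean on these libraries where they do the work, as an engineer would, in place of code of your own. Each camera call takes 0.05 s, during which the arm holds its last target. There are 200 camera calls.

TASK

Change the full sharps bin on the bench: swing its red locking lever fully open, lift the full bin (closed red lid) out of the bracket and stand it upright in the white collection tray without tipping it over, set the empty open bin right down in the bracket and swing the lever fully shut so that it is locked. Only then drop every used syringe and scalpel from the green mat into the new bin; the steel forceps are reusable and stay on the mat.

Things in the scene. Friction and masses are not known exactly. Their poses are not given: they have to be found in the camera images.
- bracket_seat (a point): grey steel bracket screwed to the bench, with a pocket for one bin: 65 mm (local x) by 175 mm (local y) inside, long side walls with flared lips up to 44 mm above the bench, end walls up to 29 mm. Point: centre of the pocket's floor, 6 mm above the bench; local y runs along the pocket to the end with the lever, z up. A seated bin's centre lies 47.5 mm above this point and its upper rim 101 mm above the bench
- lock_lever (a joint): angle of the red locking lever, which turns flat about an upright pivot at the bracket's +y end. 0 = locked: its handle points straight out along the bracket's +y and its tongue reaches over the bin's end lug, 2.5 mm above it; it grows anticlockwise seen from above to the stop at 1.6 = open: the handle points along the bracket's -x and the tongue is clear of the bin. It stays where it is left (about 2 N at the knob) and cannot be shut over a bin that is not right down
- lever_pivot (a point): the lever's pivot axis, 122 mm from the pocket's centre along the bracket's +y, given at the height of the knob's middle (72 mm above the bench)
- lever_knob (a point): upright black round knob on the lever's outer end, 18 mm across, from 49 to 95 mm above the bench, 75 mm from the pivot axis. Point: middle of the knob
- full_bin_mid (a point): full sharps bin, yellow with a closed red lid, at the start in the bracket; 170 mm long (local y), 60 mm wide (local x), 95 mm high; flat parallel sides to be gripped across the 60 mm; on each end a lug 34 mm wide, 26 to 34 mm above the underside, that stands out 16 mm, so either way round is the same. Point: centre of the bin, 47.5 mm above its underside; z up. About 0.55 kg
- new_bin_mid (a point): empty sharps bin, yellow with a red rim, open at the top (mouth 54 by 164 mm inside, walls 3 mm), at the start standing on the bench; 170 mm long (local y), 60 mm wide (local x), 95 mm high; flat parallel sides to be gripped across the 60 mm; on each end a lug 34 mm wide, 26 to 34 mm above the underside, that stands out 16 mm, so either way round is the same. Point: centre of the bin, 47.5 mm above its underside; z up. About 0.2 kg
- tray_floor (a point): white collection tray for full bins, fixed on the bench; inside 104 mm (local x) by 228 mm (local y), rim 20 mm above the bench. Point: centre of its floor, 4 mm above the bench; z up
- mat_top (a point): green cutting mat, 150 mm (local x) by 460 mm (local y), 3 mm thick, fixed. Point: centre of its top
- syringe_1_mid (a point): used syringe (plastic, clear barrel, white plunger, blue cap over the needle), lying on the mat; 122 mm long, round barrel 16 mm across and 62 mm long, finger flange 28 mm wide and 16 mm high 33 mm behind the point. Point: middle of the barrel, on its axis, 8 mm above what it lies on, half-way along the syringe. Local x runs along it to the needle cap, z up. 16 g. It may be absent
- syringe_2_mid (a point): used syringe (plastic, clear barrel, white plunger, orange cap over the needle), lying on the mat; 122 mm long, round barrel 16 mm across and 62 mm long, finger flange 28 mm wide and 16 mm high 33 mm behind the point. Point: middle of the barrel, on its axis, 8 mm above what it lies on, half-way along the syringe. Local x runs along it to the needle cap, z up. 16 g. It may be absent
- syringe_3_mid (a point): used syringe (plastic, clear barrel, white plunger, blue cap over the needle), lying on the mat; 122 mm long, round barrel 16 mm across and 62 mm long, finger flange 28 mm wide and 16 mm high 33 mm behind the point. Point: middle of the barrel, on its axis, 8 mm above what it lies on, half-way along the syringe. Local x runs along it to the needle cap, z up. 16 g. It may be absent
- scalpel_1_mid (a point): used disposable scalpel (blue plastic handle, clear guard over the blade), lying on the mat; 120 mm long, handle 12 mm wide, 10 mm high. Point: its middle, 5 mm above what it lies on (on the handle). Local x runs along it to the blade, z up. 20 g. It may be absent
- scalpel_2_mid (a point): used disposable scalpel (orange plastic handle, clear guard over the blade), lying on the mat; 120 mm long, handle 12 mm wide, 10 mm high. Point: its middle, 5 mm above what it lies on (on the handle). Local x runs along it to the blade, z up. 20 g. It may be absent
- forceps_mid (a point): fine steel forceps, 123 mm long (local y), 11 mm wide, 11 mm high, lying on the mat among the sharps; reusable, to be left alone. Point: their middle

How it is judged (in metres and radians):
On the way, in this order (a step that is already met when the one before it is completed fails the run):
1. the lever is swung open (value of joint lock_lever above 1.25 rad), for 0.1 s.
2. the full bin stands upright in the tray (x of full_bin_mid in the frame of tray_floor between -0.026 and 0.026 m and y of full_bin_mid in the frame of tray_floor between -0.035 and 0.035 m and z of full_bin_mid in the frame of tray_floor between 0.042 and 0.053 m and angle between full_bin_mid's own z axis and vertical below 0.08 rad), for 0.3 s.
3. the empty bin is right down in the bracket (horizontal distance between new_bin_mid and bracket_seat below 0.006 m and z of new_bin_mid in the frame of bracket_seat between 0.042 and 0.0525 m and angle between new_bin_mid's own z axis and vertical below 0.06 rad and angle between the y axis of new_bin_mid and the y axis of bracket_seat, either way round below 0.08 rad), for 0.3 s.
4. the lever is shut over the new bin (all of step 3 and value of joint lock_lever below 0.15 rad), for 0.2 s.
At the end, for the whole second after the job is handed in: Full bin upright on the tray floor (within 26 mm of its middle across, 35 mm along); new bin right down and straight in the bracket (within 6 mm), lever within 0.15 rad of shut; the middle of every syringe and scalpel present inside the new bin below its rim; forceps on the mat (all of step 2 and all of step 4 and x of syringe_1_mid in the frame of new_bin_mid between -0.029 and 0.029 m and y of syringe_1_mid in the frame of new_bin_mid between -0.084 and 0.084 m and z of syringe_1_mid in the frame of new_bin_mid between -0.05 and 0.044 m and x of syringe_2_mid in the frame of new_bin_mid between -0.029 and 0.029 m and y of syringe_2_mid in the frame of new_bin_mid between -0.084 and 0.084 m and z of syringe_2_mid in the frame of new_bin_mid between -0.05 and 0.044 m and x of syringe_3_mid in the frame of new_bin_mid between -0.029 and 0.029 m and y of syringe_3_mid in the frame of new_bin_mid between -0.084 and 0.084 m and z of syringe_3_mid in the frame of new_bin_mid between -0.05 and 0.044 m and x of scalpel_1_mid in the frame of new_bin_mid between -0.029 and 0.029 m and y of scalpel_1_mid in the frame of new_bin_mid between -0.084 and 0.084 m and z of scalpel_1_mid in the frame of new_bin_mid between -0.05 and 0.044 m and x of scalpel_2_mid in the frame of new_bin_mid between -0.029 and 0.029 m and y of scalpel_2_mid in the frame of new_bin_mid between -0.084 and 0.084 m and z of scalpel_2_mid in the frame of new_bin_mid between -0.05 and 0.044 m and horizontal distance between forceps_mid and mat_top below 0.26 m and height (world z) of forceps_mid below 0.02 m); the robot touches nothing.
It fails at once if the full bin is tipped by more than 35 degrees (angle between full_bin_mid's own z axis and vertical above 0.6 rad).
It fails at once if a sharp is put into the new bin while the lever is not shut (value of joint lock_lever above 0.3 rad and ((x of syringe_1_mid in the frame of new_bin_mid between -0.029 and 0.029 m and y of syringe_1_mid in the frame of new_bin_mid between -0.084 and 0.084 m and z of syringe_1_mid in the frame of new_bin_mid between -0.05 and 0.044 m) or (x of syringe_2_mid in the frame of new_bin_mid between -0.029 and 0.029 m and y of syringe_2_mid in the frame of new_bin_mid between -0.084 and 0.084 m and z of syringe_2_mid in the frame of new_bin_mid between -0.05 and 0.044 m) or (x of syringe_3_mid in the frame of new_bin_mid between -0.029 and 0.029 m and y of syringe_3_mid in the frame of new_bin_mid between -0.084 and 0.084 m and z of syringe_3_mid in the frame of new_bin_mid between -0.05 and 0.044 m) or (x of scalpel_1_mid in the frame of new_bin_mid between -0.029 and 0.029 m and y of scalpel_1_mid in the frame of new_bin_mid between -0.084 and 0.084 m and z of scalpel_1_mid in the frame of new_bin_mid between -0.05 and 0.044 m) or (x of scalpel_2_mid in the frame of new_bin_mid between -0.029 and 0.029 m and y of scalpel_2_mid in the frame of new_bin_mid between -0.084 and 0.084 m and z of scalpel_2_mid in the frame of new_bin_mid between -0.05 and 0.044 m))).
It fails at once if the forceps are picked up (height (world z) of forceps_mid above 0.06 m).
Of syringe_1, syringe_2, syringe_3, scalpel_1, scalpel_2 only 3 to 5 are there at a start; the rules pass over those that are not, and their reading is None.
At some moment in a run one of syringe_1, syringe_2, syringe_3, scalpel_1, scalpel_2 may be knocked a few centimetres aside while the robot is not near it.
It also fails if it takes over 210 s, if anything falls off the work surface, if the arm or the gripper's body presses on something with over 40 N, if the wrist force passes 120 N, or if a joint passes its speed limit or range.

## Working session

There is one attempt and no reset: what is moved stays moved. The work goes in short steps, Python scripts to look and compute and a tool call to move; the robot and the scene stay as the last step left them, time stands still between calls to the robot, and variables do not carry over. Pictures are saved under pics/ and viewed, at most 14 in all, crops included, and the job is handed in when it is done.

Besides the shell and the picture viewer there is one more tool, called after "Emit:" as name(argument=value, ...) on one line, values as JSON. step_arm: Moves the arm, as the interface text tells. Its arguments: {"type":"object","properties":{"moves":{"type":"string"},"squeeze":{"type":"number"}},"required":["moves"]}

```bash
mkdir -p pics
python3 - <<'E'
from plant import env, vision
import cv2,numpy as np
a=vision.snapshot("scene");b=vision.snapshot("top")
cv2.imwrite("pics/s1.png",a[:,:,::-1]);cv2.imwrite("pics/t1.png",b[:,:,::-1])
for n in("scene","top","wrist"):
  p=vision.camera_params(n);print(n,{k:np.round(v,3).tolist() for k,v in p.items()})
s=env.get_state();print(s)
E
```

```text
scene {'fx': 393.891, 'fy': 393.891, 'cx': 277.646, 'cy': 213.605, 'world_to_cam': [[-0.894, -0.448, 0.004, 482.788], [-0.343, 0.68, -0.648, 255.22], [0.288, -0.581, -0.761, 1114.174], [0.0, 0.0, 0.0, 1.0]]}
top {'fx': 510.686, 'fy': 510.686, 'cx': 273.409, 'cy': 211.45, 'world_to_cam': [[0.028, -1.0, -0.007, 4.113], [-0.999, -0.028, -0.036, 519.936], [0.035, 0.008, -0.999, 1364.863], [0.0, 0.0, 0.0, 1.0]]}
wrist {'fx': 302.169, 'fy': 302.169, 'cx': 286.812, 'cy': 207.101, 'T_tool_cam': [[0.0, -0.958, -0.287, 73.55], [1.0, 0.0, 0.0, 0.433], [-0.0, -0.287, 0.958, -139.69], [0.0, 0.0, 0.0, 1.0]]}
{'t': 0.1, 'joints': array([-1.52830418e+00,  3.81105930e-01,  1.29816424e+00,  5.94961117e-06,
        1.46360788e+00, -2.15301494e-01]), 'qd': array([ 0.00062527, -0.00179014, -0.00215705, -0.0004731 , -0.00032315,
       -0.00208347]), 'joint_efforts': array([ 3.93651149e-03, -4.38650000e+01, -2.24908358e+01,  7.14904256e-02,
        3.42333585e-02, -6.73955424e-05]), 'tool_pos': array([ 140.20886826, -531.57282215,  246.2186855 ]), 'tcp_rot': array([ 9.91704136e-01,  1.28539851e-01,  5.84099146e-05, -6.40049576e-04]), 'wrist_force': array([-0.40734313,  0.01801049, -0.11024544]), 'ft_torque': array([ 0.00180207,  0.06216638, -0.02978203]), 'gripper_force': 0.0, 'opening': 88.32062349105037}
```

View pics/s1.png

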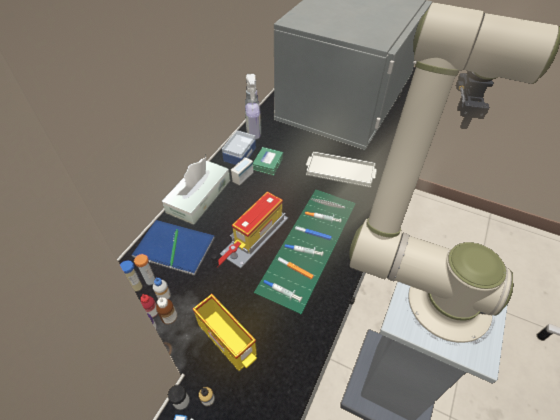

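View pics/t1.png

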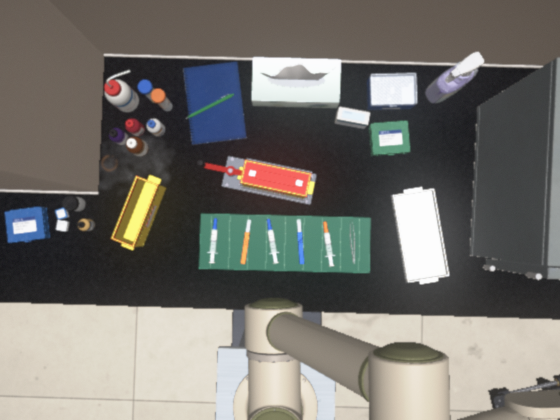

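Six items lie on the mat: from left in the top picture, a blue-capped syringe (213,240), orange scalpel (246,241), blue-capped syringe (272,241), blue scalpel (300,241), orange-capped syringe (328,243) and the forceps (352,243). The full bin is at (275,178) with the lever knob near (201,163), the new bin at (138,213) and the tray at (420,235).

```bash
cat > h.py <<'E'
from plant import env, vision
import cv2,numpy as np
from scipy.spatial.transform import Rotation as R
def unproj(p,uv,z,T):  # T: cam->world
    uv=np.atleast_2d(np.float64(uv));d=np.c_[(uv[:,0]-p["cx"])/p["fx"],(uv[:,1]-p["cy"])/p["fy"],np.ones(len(uv))]@T[:3,:3].T
    return T[:3,3]+d*((z-T[2,3])/d[:,2])[:,None]
def top(uv,z):
    p=vision.camera_params("top");return unproj(p,uv,z,np.linalg.inv(p["world_to_cam"]))
def tool():
    s=env.get_state();M=np.eye(4);M[:3,:3]=R.from_quat(s["tcp_rot"]).as_matrix();M[:3,3]=s["tool_pos"];return M
def wristT(): return tool()@vision.camera_params("wrist")["T_tool_cam"]
def wrist(uv,z,T): return unproj(vision.camera_params("wrist"),uv,z,T)
def yaw(): # direction of tool x
    x=tool()[:3,0];return np.arctan2(x[1],x[0])
def go(x,y,z,th=None):
    """shift (cm, tool axes) and roll to reach world x,y,z (mm), with the closing line (tool y) along angle th"""
    M=tool();d=M[:3,:3].T@(np.array([x,y,z])-M[:3,3])/10
    r=0
    if th is not None:
        yy=np.arctan2(M[1,1],M[0,1]); r=-((th-yy+np.pi/2)%np.pi-np.pi/2) # tool z down: world turn = -roll
    print("shift cm",d.round(2),"roll",round(r,3),"or",round(r-np.sign(r)*np.pi,3),"j6",env.get_state()["joints"][5].round(2))
def rect(mask):
    n,l,s,c=cv2.connectedComponentsWithStats(mask.astype(np.uint8))
    return [(np.argwhere(l==i)[:,::-1].astype(np.float32),s[i,4]) for i in range(1,n)]
def edge_box(pts,z):
    w=top(pts,z)[:,:2].astype(np.float32);(c,s,a)=cv2.minAreaRect(w);
    if s[0]<s[1]: a+=90
    return np.round(c,1),np.round(sorted(s),1),round((a+90)%180-90,1)
E
python3 - <<'E'
from h import *
im=cv2.imread("pics/t1.png");hsv=cv2.cvtColor(im,cv2.COLOR_BGR2HSV);H,S,V=[hsv[:,:,i].astype(int) for i in range(3)]
def f(nm,m,box,z,mn=20):
    k=np.zeros_like(m);x0,y0,x1,y1=box;k[y0:y1,x0:x1]=m[y0:y1,x0:x1]
    for pts,a in rect(k):
        if a>mn: print(nm,a,pts.mean(0).round(1),*edge_box(pts,z))
red=((H<8)|(H>172))&(S>150)&(V>90)
f("lid",red,(240,150,325,205),101)
f("lever",red,(195,150,245,185),60,10)
f("new rim",((H<35)&(S>110)&(V>70)),(100,160,175,260),95)
f("tray",(V>150)&(S<60),(380,180,460,290),20,200)
f("mat",(H>65)&(H<95)&(S>80),(190,205,380,280),3,200)
f("items",~((H>60)&(H<95)&(S>70))&(V>90),(203,217,368,269),10,15)
big=np.vstack([cv2.resize(im[135:275,90:370],(784,392),interpolation=cv2.INTER_CUBIC)])
cv2.imwrite("pics/t1b.png",big)
E
```

```text
lid 1101 [275.2 177.7] [601.4  15.5] [ 49.7 159.5] 79.9
lever 186 [220.1 168.3] [624.5 153.7] [19.4 97.6] 81.2
lever 13 [243.7 177.8] [605.2  98.5] [ 2.6 20.9] 1.7
new rim 2423 [137.9 211.8] [507.4 358.7] [ 87.3 197.6] -19.7
tray 4053 [420.4 235.1] [ 467.4 -373.8] [116.3 256.9] 10.9
mat 7627 [284.6 243.5] [436.2 -12.3] [153.2 461.5] -89.8
items 303 [213.  241.9] [437.  181.3] [ 26.9 120.7] 1.8
items 305 [245.4 242.3] [437.9  91.4] [ 19.6 124.7] -5.1
items 302 [271.8 241.9] [440.   23.3] [ 27.3 123.5] 16.4
items 267 [299.9 241.5] [442.3 -54.7] [ 15.7 123.8] 5.3
items 324 [327.7 243.7] [ 439.2 -131.7] [ 27.2 124.9] 7.4
items 167 [352.5 244.5] [ 440.9 -195.7] [ 15.3 107.1] 6.5
```

View pics/t1b.png

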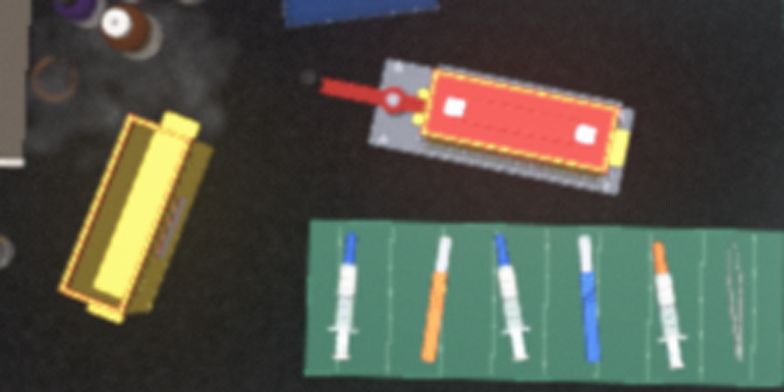

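The enlarged crop shows the lever locked, with its pivot at full-picture (230.7,170.4) and the knob at (200,162.5). The new bin's rim corners are at about (136,176), (111,239), (134,245) and (160,181).

Run:
```python
from h import *
c=np.array([601.4,15.5]);a=np.radians(79.9);u=np.array([np.cos(a),np.sin(a)])
print("pivot pred",c+122*u,"meas",top((230.7,170.4),60)[0],"knob pred",c+197*u,"meas",top((200,162.5),95)[0])
w=top([(136.4,175.7),(111.4,238.6),(133.6,245),(160.4,181.5)],95)
print("new",w.mean(0),[np.linalg.norm(w[i]-w[(i+1)%4]).round() for i in range(4)],np.degrees(np.arctan2(*(w[0]-w[1])[1::-1])),np.degrees(np.arctan2(*(w[3]-w[2])[1::-1])))
k=c+197*u
go(*k,200,np.radians(-10));go(*k,76,np.radians(-10))
```

```text
pivot pred [622.79474058 135.60938796] meas [621.50106631 132.26049007  60.        ] knob pred [635.94724504 209.44712645] meas [635.4751509  207.39649598  95.        ]
new [510.19627939 366.62058865  95.        ] [np.float64(171.0), np.float64(59.0), np.float64(174.0), np.float64(63.0)] -19.572726468176498 -20.869713777144963
shift cm [ 66.83 -59.01   4.71] roll -1.138 or 2.003 j6 -0.22
shift cm [ 66.82 -58.99  17.11] roll -1.138 or 2.003 j6 -0.22
```

Emit:
step_arm(moves="1 13.4 -11.8 0.9 0;1 13.4 -11.8 0.9 0;1 13.4 -11.8 0.9 0;1 13.4 -11.8 0.9 0;1 13.4 -11.8 0.9 0", squeeze=15)

```text
t: 0.52
tool_pos: [241.4, -379.2, 237.5]
tcp_rot: [0.992, 0.13, 0.0, -0.001]
wrist_force: [-0.9, 0.4, -0.2]
opening: 88.4
gripper_force: 0.0
```

Emit:
step_arm(moves="1 13.4 -11.8 0.9 0;1 13.4 -11.8 0.9 0;1 13.4 -11.8 0.9 0;1 13.4 -11.8 0.9 0;1 13.4 -11.8 0.9 0")

```text
t: 0.93
tool_pos: [340.6, -231.6, 228.5]
tcp_rot: [0.991, 0.13, 0.0, -0.001]
wrist_force: [-0.0, -0.5, -0.8]
opening: 87.9
gripper_force: 0.0
```

Emit:
step_arm(moves="1 13.4 -11.8 0.9 0;1 13.4 -11.8 0.9 0;1 13.4 -11.8 0.9 0;1 13.4 -11.8 0.9 0;1 13.4 -11.8 0.9 0")

```text
t: 1.35
tool_pos: [440.4, -83.5, 219.4]
tcp_rot: [0.991, 0.13, 0.0, -0.0]
wrist_force: [0.0, -0.4, 0.9]
opening: 87.7
gripper_force: 0.0
```

Emit:
step_arm(moves="1 13.4 -11.8 0.9 0;1 13.4 -11.8 0.9 0;1 13.4 -11.8 0.9 0;1 13.4 -11.8 0.9 0;1 13.4 -11.8 0.9 0")

```text
t: 1.77
tool_pos: [540.2, 64.9, 209.9]
tcp_rot: [0.991, 0.13, 0.0, -0.0]
wrist_force: [-0.6, 0.0, -1.0]
opening: 88.3
gripper_force: 0.0
```

Emit:
step_arm(moves="1 13.4 -11.8 0.9 0;1 13.4 -11.8 0.9 0;1 13.4 -11.8 0.9 0;1 13.4 -11.8 0.9 0;1 13.4 -11.8 0.9 0")

```text
t: 2.18
tool_pos: [639.3, 213.1, 200.1]
tcp_rot: [0.992, 0.13, -0.0, -0.0]
wrist_force: [0.6, -0.6, -0.6]
opening: 88.1
gripper_force: 0.0
```

Emit:
step_arm(moves="1 0 0 0 -0.12;1 0 0 0 -0.24;1 0 0 0 -0.36;1 0 0 0 -0.48;1 0 0 0 -0.6")

```text
t: 2.6
tool_pos: [637.9, 208.7, 201.3]
tcp_rot: [0.908, 0.418, -0.0, 0.0]
wrist_force: [0.4, 0.3, -0.5]
opening: 87.8
gripper_force: 0.0
```

Emit:
step_arm(moves="1 0 0 0 -0.12;1 0 0 0 -0.24;1 0 0 0 -0.36;1 0 0 0 -0.48;1 0 0 0 -0.54")

```text
t: 3.02
tool_pos: [637.9, 208.6, 201.3]
tcp_rot: [0.764, 0.646, -0.0, -0.0]
wrist_force: [0.9, 0.4, 0.5]
opening: 88.0
gripper_force: 0.0
```

Run:
```python
from h import *
print(tool().round(3));go(636,208.5,76,np.radians(-10))
T=wristT();im=vision.snapshot("wrist");cv2.imwrite("pics/w1.png",im[:,:,::-1]);np.save("w1.npy",T)
```

```text
[[ 1.67000e-01  9.86000e-01 -1.00000e-03  6.37918e+02]
 [ 9.86000e-01 -1.67000e-01 -0.00000e+00  2.08614e+02]
 [-1.00000e-03 -1.00000e-03 -1.00000e+00  2.01333e+02]
 [ 0.00000e+00  0.00000e+00  0.00000e+00  1.00000e+00]]
shift cm [-0.04 -0.18 12.53] roll 0.007 or -3.134 j6 0.31
```

View pics/w1.png

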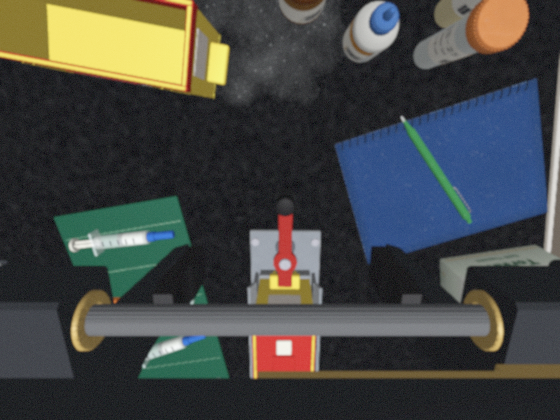

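The picture shows the lever locked, with the knob at (285,205) right in front of the jaws and the pivot at (284,264). So the jaws are above the knob.

Run:
```python
from h import *
T=np.load("w1.npy");k=wrist((285,203),95,T)[0];p=wrist((284,264),58,T)[0];print(k,p,np.linalg.norm((k-p)[:2]),np.degrees(np.arctan2(k[1]-p[1],k[0]-p[0])))
print(wrist([(250,231),(320,231),(247,320),(323,320)],[10],T))
go(k[0],k[1],76)
```

```text
[636.54106561 212.13139069  95.        ] [622.43495581 137.13782974  58.        ] 76.30869228008089 79.347270506664
[[585.69056297 161.49848661  10.        ]
 [666.55722292 147.90103634  10.        ]
 [557.24212758  41.93489508  10.        ]
 [653.7900499   25.75312769  10.        ]]
shift cm [ 0.33 -0.18 12.53] roll 0 or 0.0 j6 0.31
```

Emit:
step_arm(moves="1 0.3 -0.2 3.5 0;1 0.3 -0.2 7 0;1 0.3 -0.2 10 0;1 0.3 -0.2 12.5 0;1 0.3 -0.2 12.5 0")

```text
t: 3.48
tool_pos: [634.0, 211.7, 71.1]
tcp_rot: [0.766, 0.643, -0.004, -0.003]
wrist_force: [-0.0, -0.2, -1.0]
opening: 87.9
gripper_force: 0.0
```

Emit:
step_arm(moves="-1 0 0 0 0;-1 0 0 0 0;-1 0 0 0 0;-1 0 0 0 0;-1 0 0 0 0")

```text
t: 3.9
tool_pos: [636.6, 212.9, 78.1]
tcp_rot: [0.766, 0.643, 0.001, 0.001]
wrist_force: [-0.7, 0.0, -0.7]
opening: 56.7
gripper_force: 0.0
```

Emit:
step_arm(moves="-1 0 0 0 0;-1 0 0 0 0;-1 0 0 0 0;-1 0 0 0 0;-1 0 0 0 0")

```text
t: 4.32
tool_pos: [636.2, 212.8, 76.8]
tcp_rot: [0.766, 0.643, -0.0, -0.0]
wrist_force: [0.2, 0.6, 0.6]
opening: 23.4
gripper_force: 0.0
```

Emit:
step_arm(moves="-1 0 0 0 0;-1 0 0 0 0;-1 0 0 0 0;-1 0 0 0 0;-1 0 0 0 0")

```text
t: 4.73
tool_pos: [636.3, 212.8, 76.7]
tcp_rot: [0.766, 0.643, 0.0, 0.0]
wrist_force: [0.7, 0.9, -0.2]
opening: 17.6
gripper_force: 15.0
```

Emit:
step_arm(moves="-1 -0.04 -0.81 0 -0.108;-1 -0.17 -1.61 0 -0.216;-1 -0.39 -2.39 0 -0.324;-1 -0.69 -3.14 0 -0.432;-1 -1.07 -3.86 0 -0.54")

```text
t: 5.15
tool_pos: [595.8, 209.0, 76.7]
tcp_rot: [0.564, 0.826, 0.0, -0.0]
wrist_force: [-0.2, -0.7, 0.5]
opening: 16.8
gripper_force: 15.0
```

Emit:
step_arm(moves="-1 -0.04 -0.81 0 -0.108;-1 -0.17 -1.61 0 -0.216;-1 -0.39 -2.39 0 -0.324;-1 -0.69 -3.14 0 -0.432;-1 -1.07 -3.86 0 -0.54")

```text
t: 5.57
tool_pos: [562.9, 185.4, 76.7]
tcp_rot: [0.323, 0.946, 0.0, -0.001]
wrist_force: [-2.5, 2.3, 1.5]
opening: 17.1
gripper_force: 15.0
```

Emit:
step_arm(moves="-1 -0.04 -0.81 0 -0.108;-1 -0.17 -1.61 0 -0.216;-1 -0.39 -2.39 0 -0.324;-1 -0.69 -3.14 0 -0.432;-1 -0.92 -3.6 0 -0.5")

```text
t: 5.98
tool_pos: [546.8, 151.1, 76.7]
tcp_rot: [0.079, 0.997, 0.0, -0.003]
wrist_force: [-8.6, 2.4, 4.2]
opening: 17.4
gripper_force: 15.0
```

Emit:
step_arm(moves="-1 0 0 0 0;-1 0 0 0 0;-1 0 0 0 0;-1 0 0 0 0;-1 0 0 0 0")

```text
t: 6.4
tool_pos: [546.8, 151.1, 76.6]
tcp_rot: [0.082, 0.997, -0.0, -0.003]
wrist_force: [-10.3, 0.1, 5.7]
opening: 17.7
gripper_force: 15.0
```

Emit:
step_arm(moves="0 0 0 0 0;0 0 0 0 0;0 0 0 0 0;0 0 0 0 0;0 0 0 0 0")

```text
t: 6.82
tool_pos: [549.4, 151.0, 76.8]
tcp_rot: [0.082, 0.997, 0.0, 0.0]
wrist_force: [-0.1, -0.4, -0.7]
opening: 44.2
gripper_force: 0.0
```

Emit:
step_arm(moves="1 0 0 -3 0;1 0 0 -6 0;1 0 0 -9 0;1 0 0 -12 0;1 0 0 -14 0")

```text
t: 7.23
tool_pos: [549.7, 151.1, 219.8]
tcp_rot: [0.082, 0.997, 0.0, 0.002]
wrist_force: [0.5, -0.1, -0.4]
opening: 75.1
gripper_force: 0.0
```

Emit:
step_arm(moves="1 0 0 0 0.12;1 0 0 0 0.24;1 0 0 0 0.36;1 0 0 0 0.48;1 0 0 0 0.6")

```text
t: 7.65
tool_pos: [549.2, 151.0, 216.8]
tcp_rot: [0.375, 0.927, -0.0, 0.0]
wrist_force: [0.1, -0.2, 0.8]
opening: 88.3
gripper_force: 0.0
```

Emit:
step_arm(moves="1 0 0 0 0.12;1 0 0 0 0.24;1 0 0 0 0.36;1 0 0 0 0.48;1 0 0 0 0.6")

```text
t: 8.07
tool_pos: [549.2, 151.0, 216.7]
tcp_rot: [0.633, 0.775, -0.0, 0.0]
wrist_force: [0.1, -0.8, 0.3]
opening: 87.9
gripper_force: 0.0
```

Emit:
step_arm(moves="1 0 0 0 0.12;1 0 0 0 0.24;1 0 0 0 0.36;1 0 0 0 0.38;1 0 0 0 0.38")

```text
t: 8.48
tool_pos: [549.2, 151.0, 216.7]
tcp_rot: [0.765, 0.644, -0.0, -0.0]
wrist_force: [1.2, -0.6, 0.6]
opening: 88.0
gripper_force: 0.0
```

Run:
```python
from h import *
go(601,16,217,np.radians(-10.2));print(tool().round(3))
```

```text
shift cm [-12.42   7.4   -0.03] roll 0.007 or -3.135 j6 0.23
[[ 1.70000e-01  9.85000e-01 -0.00000e+00  5.49230e+02]
 [ 9.85000e-01 -1.70000e-01 -0.00000e+00  1.51020e+02]
 [-0.00000e+00 -0.00000e+00 -1.00000e+00  2.16721e+02]
 [ 0.00000e+00  0.00000e+00  0.00000e+00  1.00000e+00]]
```

Emit:
step_arm(moves="1 -12.4 7.4 0 0;1 -12.4 7.4 0 0;1 -12.4 7.4 0 0;1 -12.4 7.4 0 0;1 -12.4 7.4 0 0")

```text
t: 8.9
tool_pos: [601.9, 12.2, 216.2]
tcp_rot: [0.766, 0.643, -0.0, 0.0]
wrist_force: [-0.3, 0.3, 0.1]
opening: 88.3
gripper_force: 0.0
```

Run:
```python
from h import *
T=wristT();im=vision.snapshot("wrist");cv2.imwrite("pics/w2.png",im[:,:,::-1]);np.save("w2.npy",T);go(601.4,15.5,66,np.radians(-10.1))
```

```text
shift cm [ 0.1   0.02 15.03] roll 0.003 or -3.138 j6 0.0
```

View pics/w2.png

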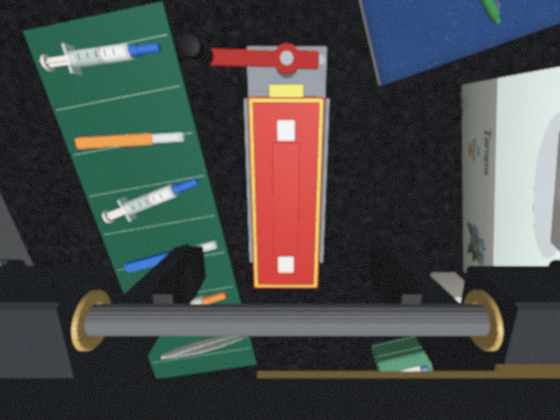

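The lever is open (knob at (192,47)) and the red lid is fully in view, with corners at about (249,98), (325,98), (318,288) and (254,288).

Run:
```python
from h import *
T=np.load("w2.npy");w=wrist([(249,98),(325,98),(318,288),(254,288)],101,T);c=w.mean(0);print(w.round(1),c,[np.linalg.norm(w[i]-w[(i+1)%4]).round() for i in range(4)])
e=(w[0]+w[1]-w[2]-w[3]);print(np.degrees(np.arctan2(e[1],e[0])));go(c[0],c[1],66)
```

```text
[[587.1 103.6 101. ]
 [646.6  93.2 101. ]
 [616.5 -75.5 101. ]
 [556.1 -65.  101. ]] [601.57230482  14.06083845 101.        ] [np.float64(60.0), np.float64(171.0), np.float64(61.0), np.float64(171.0)]
79.73103117934278
shift cm [-0.04  0.06 15.03] roll 0 or 0.0 j6 0.0
```

Emit:
step_arm(moves="1 0 0.1 4 0;1 0 0.1 8 0;1 0 0.1 12 0;1 0 0.1 14.5 0;1 0 0.1 15 0", squeeze=45)

```text
t: 9.37
tool_pos: [599.1, 17.8, 62.5]
tcp_rot: [0.764, 0.645, -0.003, -0.003]
wrist_force: [0.1, 0.4, -0.0]
opening: 88.1
gripper_force: 0.0
```

Emit:
step_arm(moves="-1 0 0 0 0;-1 0 0 0 0;-1 0 0 0 0;-1 0 0 0 0;-1 0 0 0 0")

```text
t: 9.78
tool_pos: [602.2, 16.1, 68.4]
tcp_rot: [0.765, 0.643, 0.001, 0.001]
wrist_force: [-3.7, 1.3, 7.4]
opening: 59.8
gripper_force: 45.0
```

Emit:
step_arm(moves="-1 0 0 0 0;-1 0 0 0 0;-1 0 0 0 0;-1 0 0 0 0;-1 0 0 0 0")

```text
t: 10.2
tool_pos: [602.1, 16.1, 68.4]
tcp_rot: [0.765, 0.643, 0.001, 0.001]
wrist_force: [-1.6, 1.2, 7.3]
opening: 59.4
gripper_force: 45.0
```

Run:
```python
from h import *
s=env.get_state();print(tool().round(4),s["opening"],s["gripper_force"],s["wrist_force"])
```

```text
[[ 1.720000e-01  9.851000e-01  2.100000e-03  6.021385e+02]
 [ 9.851000e-01 -1.720000e-01 -0.000000e+00  1.613720e+01]
 [ 3.000000e-04  2.100000e-03 -1.000000e+00  6.842380e+01]
 [ 0.000000e+00  0.000000e+00  0.000000e+00  1.000000e+00]] 59.40362358269832 44.99438326813106 [-1.64823259  1.16313498  7.33966622]
```

Emit:
step_arm(moves="-1 0 0 -1.5 0;-1 0 0 -4.5 0;-1 0 0 -8 0;-1 0 0 -11.5 0;-1 0 0 -14 0")

```text
t: 10.62
tool_pos: [601.7, 16.0, 209.7]
tcp_rot: [0.766, 0.643, 0.001, 0.001]
wrist_force: [0.7, 0.6, -6.6]
opening: 59.4
gripper_force: 45.0
```

Emit:
step_arm(moves="-1 -1.5 0 -1 0;-1 -4.5 -0.6 -1.5 0;-1 -8 -1.3 -1.5 0;-1 -11.5 -2 -1.5 0;-1 -14 -2.4 -1.5 0")

```text
t: 11.03
tool_pos: [552.4, -119.8, 221.5]
tcp_rot: [0.766, 0.643, -0.001, -0.0]
wrist_force: [0.7, -0.1, -5.6]
opening: 59.4
gripper_force: 45.0
```

Emit:
step_arm(moves="-1 -3 -0.5 0 0.05;-1 -6 -1 0 0.1;-1 -9 -1.5 0 0.16;-1 -12 -2 0 0.22;-1 -13.5 -2.2 0 0.28")

```text
t: 11.45
tool_pos: [507.4, -249.7, 221.3]
tcp_rot: [0.849, 0.528, -0.001, -0.0]
wrist_force: [0.6, 0.2, -6.1]
opening: 59.8
gripper_force: 45.0
```

Emit:
step_arm(moves="-1 0 0 0 0.08;-1 0 0 0 0.18;-1 0 0 0 0.28;-1 0 0 0 0.38;-1 0 0 0 0.46")

```text
t: 11.87
tool_pos: [508.6, -246.8, 221.3]
tcp_rot: [0.947, 0.321, -0.0, -0.001]
wrist_force: [-0.1, -0.8, -6.8]
opening: 59.6
gripper_force: 45.0
```

Emit:
step_arm(moves="-1 0 0 0 0.08;-1 0 0 0 0.18;-1 0 0 0 0.28;-1 0 0 0 0.38;-1 0 0 0 0.46")

```text
t: 12.28
tool_pos: [508.7, -246.6, 221.3]
tcp_rot: [0.995, 0.096, -0.001, -0.001]
wrist_force: [0.3, -0.1, -6.7]
opening: 59.4
gripper_force: 45.0
```

Run:
```python
from h import *
s=env.get_state();go(467.4,-373.8,220,np.radians(-79.1));print(s["tool_pos"],s["joints"].round(2),s["opening"],s["wrist_force"])
t=vision.snapshot("top");cv2.imwrite("pics/t2.png",t[:,:,::-1])
cv2.imwrite("pics/t2c.png",cv2.resize(t[120:300,150:480,::-1],(792,432),interpolation=cv2.INTER_CUBIC))
```

```text
shift cm [-6.49 11.69  0.12] roll 0.003 or -3.139 j6 0.72
[ 508.65473837 -246.62917993  221.30965503] [-0.66  0.43  1.3   0.    1.42  0.72] 59.44550763992345 [ 0.32211018 -0.05276824 -6.72446297]
```

View pics/t2c.png

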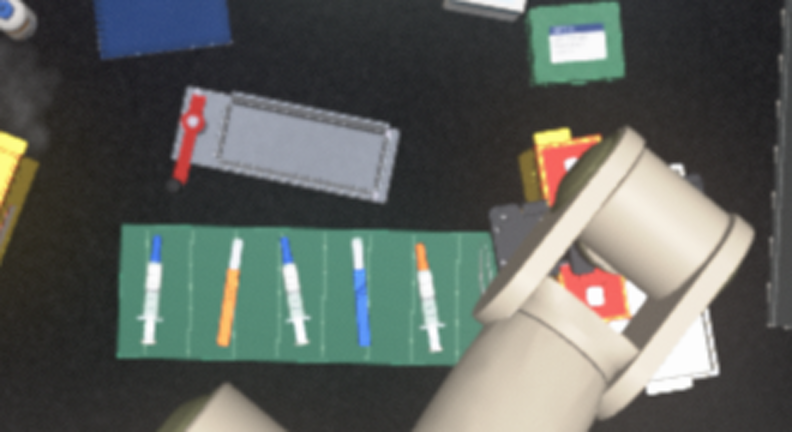

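The full bin is held level and upright, and the bracket is empty with its lever open.

Emit:
step_arm(moves="-1 -1 2 0 0;-1 -3 5 0 0;-1 -5 8.5 0 0;-1 -6.3 11.2 0 0;-1 -6.3 11.7 0 0")

```text
t: 12.75
tool_pos: [468.2, -378.4, 221.0]
tcp_rot: [0.995, 0.098, -0.001, 0.0]
wrist_force: [-0.8, 1.2, -7.0]
opening: 59.4
gripper_force: 45.0
```

Emit:
step_arm(moves="-1 0 0 1.5 0;-1 0 0 4.5 0;-1 0 0 7.5 0;-1 0 0 10 0;-1 0 0 12 0")

```text
t: 13.17
tool_pos: [469.7, -372.9, 99.3]
tcp_rot: [0.995, 0.1, -0.001, -0.001]
wrist_force: [-0.6, 0.6, -6.3]
opening: 59.5
gripper_force: 45.0
```

Emit:
step_arm(moves="-1 0 0 1 0;-1 0 0 2 0;-1 0 0 2.8 0;-1 0 0 3.2 0;-1 0 0 3.3 0")

```text
t: 13.58
tool_pos: [470.4, -374.1, 68.7]
tcp_rot: [0.995, 0.099, 0.0, 0.0]
wrist_force: [0.4, 0.6, -5.8]
opening: 59.4
gripper_force: 45.0
```

Run:
```python
from h import *
s=env.get_state();go(467.4,-373.8,66,np.radians(-79.1));print(s["tool_pos"],s["opening"],s["wrist_force"])
```

```text
shift cm [-0.29 -0.09  0.27] roll 0.008 or -3.134 j6 0.5
[ 470.40400121 -374.09963622   68.67784142] 59.433090623726315 [ 0.36749144  0.55579646 -5.80900616]
```

Emit:
step_arm(moves="-1 0 0 0.15 0;-1 0 0 0.25 0;-1 0 0 0.25 0;0.6 0 0 0.25 0;0.8 0 0 0.25 0")

```text
t: 14.0
tool_pos: [470.8, -374.7, 67.4]
tcp_rot: [0.995, 0.099, 0.001, 0.001]
wrist_force: [-0.3, -0.2, 0.8]
opening: 70.8
gripper_force: 0.0
```

Emit:
step_arm(moves="1 0 0 0 0;1 0 0 0 0;1 0 0 0 0;1 0 0 -0.5 0;1 0 0 -3 0")

```text
t: 14.42
tool_pos: [469.2, -372.9, 93.7]
tcp_rot: [0.995, 0.099, -0.002, -0.003]
wrist_force: [-0.1, 0.4, -0.1]
opening: 88.3
gripper_force: 0.0
```

Emit:
step_arm(moves="1 0 0 -4 0;1 0 0 -8 0;1 0 0 -12 0;1 0 0 -14 0;1 0 0 -14 0")

```text
t: 14.83
tool_pos: [471.3, -375.0, 242.1]
tcp_rot: [0.995, 0.099, 0.003, 0.004]
wrist_force: [-0.3, 0.3, 0.2]
opening: 88.0
gripper_force: 0.0
```

Run:
```python
from h import *
s=env.get_state();go(510.2,366.6,225,np.radians(-110.2));print(s["tool_pos"],s["opening"],s["wrist_force"])
T=wristT();im=vision.snapshot("wrist");cv2.imwrite("pics/w3.png",im[:,:,::-1]);np.save("w3.npy",T)
```

```text
shift cm [ 18.4  -71.96   1.17] roll 0.551 or -2.591 j6 0.5
[ 471.28667708 -375.03299139  242.14732381] 87.9601459508275 [-0.27183407  0.28314014  0.20636518]
```

View pics/w3.png

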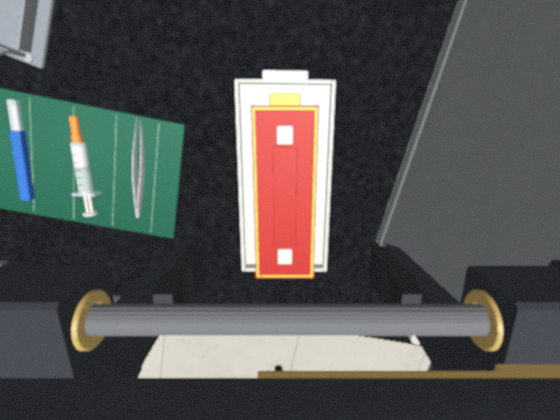

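The full bin stands inside the tray: lid corners are (252,107), (318,107), (314,277) and (256,277), against a tray rim of (236,82) to (335,82) at the far end and (240,272) to (328,272) at the near end.

Emit:
step_arm(moves="1 4.6 -18 0 0;1 4.6 -18 0 0;1 4.6 -18 0 0;1 4.6 -18 0 0;1 4.6 -18 0 0")

```text
t: 15.3
tool_pos: [479.1, -184.2, 235.0]
tcp_rot: [0.995, 0.1, -0.001, -0.001]
wrist_force: [0.6, 0.1, -0.1]
opening: 87.9
gripper_force: 0.0
```

Emit:
step_arm(moves="1 4.6 -18 0.6 0;1 4.6 -18 0.6 0;1 4.6 -18 0.6 0;1 4.6 -18 0.6 0;1 4.6 -18 0.6 0")

```text
t: 15.72
tool_pos: [488.5, 1.0, 228.8]
tcp_rot: [0.995, 0.1, -0.001, -0.001]
wrist_force: [0.5, 0.8, -0.5]
opening: 88.1
gripper_force: 0.0
```

Emit:
step_arm(moves="1 4.6 -18 0.6 0;1 4.6 -18 0.6 0;1 4.6 -18 0.6 0;1 4.6 -18 0.6 0;1 4.6 -18 0.6 0")

```text
t: 16.13
tool_pos: [498.3, 186.4, 222.5]
tcp_rot: [0.995, 0.1, -0.002, -0.0]
wrist_force: [1.3, 0.6, -0.1]
opening: 88.3
gripper_force: 0.0
```

Emit:
step_arm(moves="1 4.6 -18 0 0;1 4.6 -18 0 0;1 4.6 -18 0 0;1 4.6 -18 0 0;1 4.6 -18 0 0")

```text
t: 16.55
tool_pos: [508.0, 372.0, 222.0]
tcp_rot: [0.995, 0.1, -0.002, 0.0]
wrist_force: [0.3, -0.8, -0.1]
opening: 88.4
gripper_force: 0.0
```

Emit:
step_arm(moves="1 0 0 0 0.12;1 0 0 0 0.24;1 0 0 0 0.36;1 0 0 0 0.48;1 0 0 0 0.55")

```text
t: 16.97
tool_pos: [508.7, 367.9, 222.3]
tcp_rot: [0.984, -0.178, -0.001, 0.001]
wrist_force: [0.6, 0.0, 0.3]
opening: 88.0
gripper_force: 0.0
```

Run:
```python
from h import *
T=np.load("w3.npy");b=wrist([(252,107),(318,107),(314,277),(256,277)],99,T).mean(0);t=wrist([(236,82),(335,82),(328,272),(240,272)],20,T).mean(0);print("bin-tray",(b-t)[:2])
s=env.get_state();go(510.2,366.6,225,np.radians(-110.2));print(s["tool_pos"])
T=wristT();im=vision.snapshot("wrist");cv2.imwrite("pics/w4.png",im[:,:,::-1]);np.save("w4.npy",T)
```

```text
bin-tray [3.95541744 0.71493196]
shift cm [ 0.18  0.07 -0.27] roll -0.006 or 3.136 j6 2.37
[508.70464805 367.85399694 222.30755441]
```

View pics/w4.png

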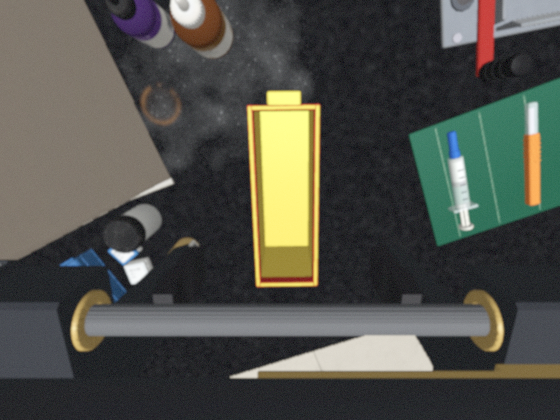

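The new bin's rim corners are (247,106), (321,105), (318,285) and (257,286). A brown cabinet corner shows at (172,183), so I need its height.

Run:
```python
from h import *
T=np.load("w4.npy");w=wrist([(247,106),(321,105),(318,285),(257,286)],95,T);c=w.mean(0);print(w.round(1),c,[np.linalg.norm(w[i]-w[(i+1)%4]).round() for i in range(4)])
e=(w[0]+w[1]-w[2]-w[3]);a=np.arctan2(e[1],e[0]);print(np.degrees(a));go(c[0],c[1],62,a-np.pi/2)
for z in(0,100,200,300,330): print(z,top((98,190),z)[0].round(),wrist((172,183),z,T)[0].round())
```

```text
[[596.8 369.3  95. ]
 [575.9 311.   95. ]
 [415.  368.4  95. ]
 [435.5 426.   95. ]] [505.79554806 368.67224484  95.        ] [np.float64(62.0), np.float64(171.0), np.float64(61.0), np.float64(171.0)]
-19.495214418526437
shift cm [-0.27 -0.02 16.04] roll -0.02 or 3.122 j6 2.37
0 [565. 497.   0.] [553. 499.   0.]
100 [558. 462. 100.] [560. 456. 100.]
200 [551. 426. 200.] [567. 412. 200.]
300 [545. 391. 300.] [574. 369. 300.]
330 [543. 380. 330.] [576. 355. 330.]
```

The cabinet matches best at bench height, with a corner near (560,495), so the gripper clears it by about 50 mm.

Emit:
step_arm(moves="1 -0.3 0 4 -0.02;1 -0.3 0 8 -0.02;1 -0.3 0 12 -0.02;1 -0.3 0 15 -0.02;1 -0.3 0 16 -0.02", squeeze=30)

```text
t: 17.43
tool_pos: [503.8, 367.7, 58.4]
tcp_rot: [0.986, -0.165, -0.004, 0.003]
wrist_force: [-0.6, 0.0, -0.5]
opening: 88.3
gripper_force: 0.0
```

Emit:
step_arm(moves="-1 0 0 0 0;-1 0 0 0 0;-1 0 0 0 0;-1 0 0 0 0;-1 0 0 0 0")

```text
t: 17.85
tool_pos: [507.2, 369.5, 66.1]
tcp_rot: [0.986, -0.165, 0.001, -0.001]
wrist_force: [0.1, 0.2, 4.8]
opening: 59.5
gripper_force: 30.0
```

Emit:
step_arm(moves="-1 0 0 0 0;-1 0 0 0 0;-1 0 0 0 0;-1 0 0 0 0;-1 0 0 0 0")

```text
t: 18.27
tool_pos: [507.1, 369.5, 66.1]
tcp_rot: [0.986, -0.165, 0.001, -0.001]
wrist_force: [0.2, -0.0, 6.5]
opening: 59.5
gripper_force: 30.0
```

Emit:
step_arm(moves="-1 0 0 -2 0;-1 0 0 -5 0;-1 0 0 -9 0;-1 0 0 -12 0;-1 0 0 -14 0")

```text
t: 18.68
tool_pos: [506.8, 369.3, 208.3]
tcp_rot: [0.986, -0.165, 0.002, -0.001]
wrist_force: [1.1, 0.0, -1.8]
opening: 60.0
gripper_force: 30.0
```

Run:
```python
from h import *
s=env.get_state();print(tool().round(4),s["opening"],s["gripper_force"],s["wrist_force"])
go(601.6,14.1,205,np.radians(-10.2))
T=wristT();im=vision.snapshot("wrist");cv2.imwrite("pics/w5.png",im[:,:,::-1]);np.save("w5.npy",T)
```

```text
[[ 9.454000e-01 -3.259000e-01  4.200000e-03  5.067636e+02]
 [-3.259000e-01 -9.454000e-01  2.000000e-03  3.693087e+02]
 [ 3.300000e-03 -3.200000e-03 -1.000000e+00  2.082735e+02]
 [ 0.000000e+00  0.000000e+00  0.000000e+00  1.000000e+00]] 60.01359926437535 29.97251526452601 [ 1.06800954  0.01135711 -1.82977023]
shift cm [20.54 30.49  0.3 ] roll 1.417 or -1.725 j6 2.34
```

View pics/w5.png

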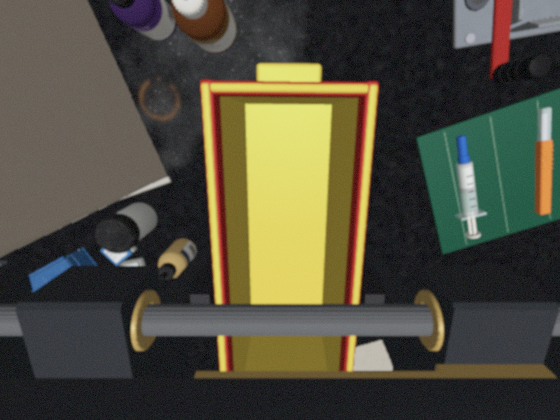

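The new bin is held squarely. Its far rim edge runs from (202,84) to (378,83).

Run:
```python
from h import *
T=np.load("w5.npy");M=tool()
w=wrist([(202,83),(378,83)],208.3+28.9,T);print(w,np.linalg.norm(w[0]-w[1]));t=(w-M[:3,3])@M[:3,:3];print("tool",t.round(1))
im=cv2.imread("pics/w5.png");print(im[74:96,232].tolist(),im[74:96,345].tolist())
```

```text
[[596.08675956 368.40998534 237.2       ]
 [576.49025523 311.57519926 237.2       ]] 60.11834903715374
tool [[ 84.3 -27.7 -25.1]
 [ 84.2  32.4 -25.5]]
[[63, 60, 59], [60, 59, 57], [64, 64, 61], [68, 62, 61], [64, 61, 59], [66, 62, 81], [57, 56, 122], [50, 64, 161], [60, 109, 186], [74, 163, 203], [94, 199, 216], [108, 216, 225], [110, 219, 228], [107, 217, 227], [107, 215, 227], [98, 206, 220], [90, 191, 212], [79, 161, 201], [60, 108, 185], [45, 56, 165], [36, 36, 137], [16, 37, 102]] [[21, 15, 15], [27, 24, 21], [25, 23, 30], [28, 25, 27], [31, 26, 27], [28, 26, 27], [25, 28, 48], [37, 36, 104], [45, 55, 154], [61, 106, 189], [78, 164, 207], [94, 199, 218], [100, 211, 224], [104, 214, 226], [105, 215, 228], [104, 214, 226], [98, 205, 221], [91, 192, 212], [73, 162, 196], [56, 110, 181], [45, 61, 166], [38, 41, 139]]
```

Emit:
step_arm(moves="-1 2 2.5 0 0;-1 4.5 6 0 0;-1 7 10 0 0;-1 9 13.5 0 0;-1 11 16.5 0 0")

```text
t: 19.15
tool_pos: [556.0, 175.4, 203.4]
tcp_rot: [0.986, -0.165, -0.001, 0.0]
wrist_force: [0.9, -0.7, -1.9]
opening: 59.5
gripper_force: 30.0
```

Emit:
step_arm(moves="-1 2 3 0 0;-1 4.5 6.5 0 0;-1 7 10 0 0;-1 9 13 0 0;-1 9.5 14 0 0")

```text
t: 19.57
tool_pos: [601.5, 8.9, 203.0]
tcp_rot: [0.986, -0.167, -0.0, 0.001]
wrist_force: [0.1, -0.9, -2.6]
opening: 59.7
gripper_force: 30.0
```

Emit:
step_arm(moves="-1 0 0 0 -0.1;-1 0 0 0 -0.22;-1 0 0 0 -0.34;-1 0 0 0 -0.46;-1 0 0 0 -0.58")

```text
t: 19.98
tool_pos: [600.3, 14.3, 203.4]
tcp_rot: [0.992, 0.127, -0.001, -0.0]
wrist_force: [0.4, 0.3, -2.4]
opening: 59.6
gripper_force: 30.0
```

Emit:
step_arm(moves="-1 0 0 0 -0.12;-1 0 0 0 -0.24;-1 0 0 0 -0.36;-1 0 0 0 -0.48;-1 0 0 0 -0.6")

```text
t: 20.4
tool_pos: [600.3, 14.4, 203.4]
tcp_rot: [0.91, 0.414, -0.001, -0.0]
wrist_force: [-0.7, 0.2, -2.3]
opening: 59.7
gripper_force: 30.0
```

Emit:
step_arm(moves="-1 0 0 0 -0.12;-1 0 0 0 -0.24;-1 0 0 0 -0.36;-1 0 0 0 -0.48;-1 0 0 0 -0.54")

```text
t: 20.82
tool_pos: [600.2, 14.4, 203.4]
tcp_rot: [0.767, 0.642, -0.0, -0.001]
wrist_force: [-0.3, -0.6, -2.1]
opening: 59.8
gripper_force: 30.0
```

Run:
```python
from h import *
s=env.get_state();print(tool().round(4),s["opening"],s["wrist_force"])
go(601.6,14.1,205,np.radians(-10.1))
T=wristT();im=vision.snapshot("wrist");cv2.imwrite("pics/w6.png",im[:,:,::-1]);np.save("w6.npy",T)
```

```text
[[ 1.755000e-01  9.845000e-01 -1.400000e-03  6.002350e+02]
 [ 9.845000e-01 -1.755000e-01  4.000000e-04  1.442360e+01]
 [ 1.000000e-04 -1.500000e-03 -1.000000e+00  2.033651e+02]
 [ 0.000000e+00  0.000000e+00  0.000000e+00  1.000000e+00]] 59.83593121576533 [-0.29443023 -0.56328365 -2.11510184]
shift cm [-0.01  0.14 -0.16] roll -0.0 or 3.141 j6 0.0
```

View pics/w6.png

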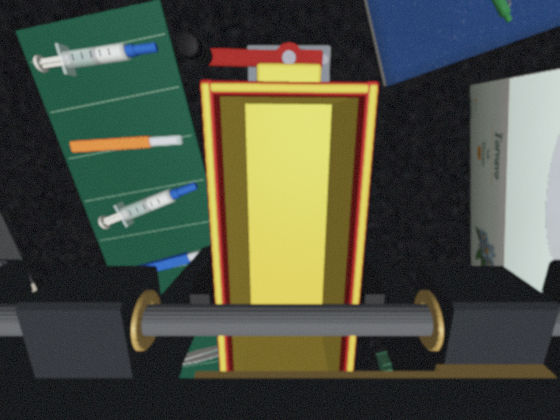

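The held bin is lined up above the bracket and the lever is clear of it. The far rim edge is again at row 81.

Emit:
step_arm(moves="-1 0 0.16 2 0;-1 0 0.16 4 0;-1 0 0.16 6 0;-1 0 0.16 8 0;-1 0 0.16 8.5 0")

```text
t: 21.28
tool_pos: [600.6, 14.2, 115.7]
tcp_rot: [0.769, 0.639, -0.002, -0.002]
wrist_force: [-0.2, 0.5, -2.7]
opening: 59.8
gripper_force: 30.0
```

Emit:
step_arm(moves="-1 0 0 0.4 0;-1 0 0 0.8 0;-1 0 0 1.2 0;-1 0 0 1.6 0;-1 0 0 1.8 0")

```text
t: 21.7
tool_pos: [602.4, 13.6, 101.3]
tcp_rot: [0.769, 0.639, 0.0, 0.0]
wrist_force: [0.0, 0.1, -1.8]
opening: 59.8
gripper_force: 30.0
```

Emit:
step_arm(moves="-1 0 0 0.4 0;-1 0 0 0.8 0;-1 0 0 1.2 0;-1 0 0 1.5 0;-1 0 0 1.5 0")

```text
t: 22.12
tool_pos: [602.1, 13.7, 85.5]
tcp_rot: [0.769, 0.64, -0.0, -0.0]
wrist_force: [-0.2, 0.1, -1.6]
opening: 59.4
gripper_force: 30.0
```

Run:
```python
from h import *
s=env.get_state();print(tool().round(4),s["opening"],s["wrist_force"],s["ft_torque"])
```

```text
[[ 1.820000e-01  9.833000e-01 -1.100000e-03  6.020615e+02]
 [ 9.833000e-01 -1.820000e-01  3.000000e-04  1.367180e+01]
 [ 1.000000e-04 -1.100000e-03 -1.000000e+00  8.550790e+01]
 [ 0.000000e+00  0.000000e+00  0.000000e+00  1.000000e+00]] 59.44953135425953 [-0.24497928  0.13858628 -1.61565685] [-0.01761935 -0.01869416  0.07996295]
```

Emit:
step_arm(moves="-1 0 0 0.3 -0.007;-1 0 0 0.6 -0.007;-1 0 0 0.9 -0.007;-1 0 0 1.2 -0.007;-1 0 0 1.3 -0.007")

```text
t: 22.53
tool_pos: [602.1, 13.6, 72.7]
tcp_rot: [0.767, 0.642, -0.0, -0.0]
wrist_force: [0.1, 0.3, -2.8]
opening: 59.4
gripper_force: 30.0
```

Run:
```python
from h import *
s=env.get_state();print(s["tool_pos"],s["opening"],s["wrist_force"],s["ft_torque"])
```

```text
[602.10973792  13.59852115  72.6588206 ] 59.41522444556796 [ 0.14445716  0.31250918 -2.77496058] [-0.00718759 -0.09801933 -0.00794499]
```

Emit:
step_arm(moves="-1 0 0 0.1 0;-1 0 0 0.2 0;-1 0 0 0.2 0;0.7 0 0 0.2 0;1 0 0 0.2 0")

```text
t: 22.95
tool_pos: [602.6, 13.5, 71.6]
tcp_rot: [0.767, 0.642, 0.0, 0.0]
wrist_force: [-0.7, 0.7, 0.2]
opening: 71.0
gripper_force: 0.0
```

Emit:
step_arm(moves="1 0 0 0 0;1 0 0 0 0;1 0 0 0 0;1 0 0 0 0;1 0 0 -3 0")

```text
t: 23.37
tool_pos: [600.0, 13.9, 96.8]
tcp_rot: [0.767, 0.642, -0.003, -0.004]
wrist_force: [0.3, -0.3, -0.0]
opening: 88.3
gripper_force: 0.0
```

Emit:
step_arm(moves="1 0 0 -3.5 0;1 0 0 -7 0;1 0 0 -10 0;1 0 0 -11.5 0;1 0 0 -11.5 0")

```text
t: 23.78
tool_pos: [603.4, 13.5, 220.2]
tcp_rot: [0.766, 0.642, 0.002, 0.003]
wrist_force: [-0.4, -0.3, 0.2]
opening: 87.7
gripper_force: 0.0
```

Run:
```python
from h import *
s=env.get_state();print(s["tool_pos"],s["opening"])
T=wristT();im=vision.snapshot("wrist");cv2.imwrite("pics/w7.png",im[:,:,::-1]);np.save("w7.npy",T);go(549.4,151,217,np.radians(78.8))
```

```text
[603.44157824  13.46872665 220.15555484] 87.6645153995201
shift cm [12.6  -7.65  0.02] roll -1.551 or 1.59 j6 0.0
```

View pics/w7.png

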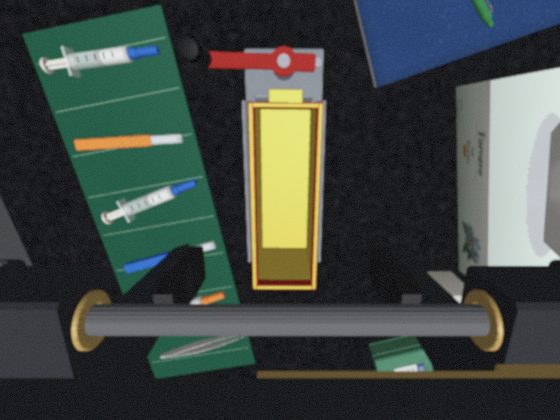

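The new bin sits in the pocket with rim corners (249,104), (323,103), (317,289) and (254,289). The lever is still open, with its knob at (192,50).

Emit:
step_arm(moves="1 3 -2 0 0;1 6 -4 0 0;1 9 -6 0 0;1 12 -7.6 0 0;1 12.6 -7.6 0 0", squeeze=15)

```text
t: 24.25
tool_pos: [546.9, 154.9, 214.7]
tcp_rot: [0.765, 0.644, -0.001, -0.002]
wrist_force: [0.1, 0.4, 0.2]
opening: 88.0
gripper_force: 0.0
```

Emit:
step_arm(moves="1 0 0 0 -0.12;1 0 0 0 -0.24;1 0 0 0 -0.36;1 0 0 0 -0.48;1 0 0 0 -0.6")

```text
t: 24.67
tool_pos: [549.4, 150.4, 214.4]
tcp_rot: [0.54, 0.842, -0.001, -0.001]
wrist_force: [0.7, -0.1, -0.4]
opening: 88.1
gripper_force: 0.0
```

Emit:
step_arm(moves="1 0 0 0 -0.12;1 0 0 0 -0.24;1 0 0 0 -0.36;1 0 0 0 -0.48;1 0 0 0 -0.6")

```text
t: 25.08
tool_pos: [549.5, 150.4, 214.5]
tcp_rot: [0.267, 0.964, -0.001, -0.001]
wrist_force: [-0.1, -0.8, -1.0]
opening: 88.0
gripper_force: 0.0
```

Emit:
step_arm(moves="1 0 0 0 -0.12;1 0 0 0 -0.24;1 0 0 0 -0.35;1 0 0 0 -0.35;1 0 0 0 -0.35")

```text
t: 25.5
tool_pos: [549.5, 150.6, 215.0]
tcp_rot: [0.1, 0.995, -0.0, -0.001]
wrist_force: [0.9, 0.1, 1.0]
opening: 88.0
gripper_force: 0.0
```

Run:
```python
from h import *
T=np.load("w7.npy");w=wrist([(249,104),(323,103),(317,289),(254,289)],101,T);print("newbin",w.mean(0))
s=env.get_state();print(s["tool_pos"]);go(549.4,151,76,np.radians(78.8))
```

```text
newbin [602.68575787  11.65464211 101.        ]
[549.47244023 150.55591428 214.99939418]
shift cm [-1.00e-02  5.00e-02  1.39e+01] roll -0.005 or 3.137 j6 -1.31
```

Emit:
step_arm(moves="0 0 0 3 0;0 0 0 6 0;0 0 0 9 0;0 0 0 12 0;0 0 0 13.9 0")

```text
t: 25.92
tool_pos: [548.3, 150.6, 73.9]
tcp_rot: [0.1, 0.995, -0.0, -0.002]
wrist_force: [-0.1, -0.4, -0.0]
opening: 57.0
gripper_force: 0.0
```

Emit:
step_arm(moves="-1 0 0 0 0;-1 0 0 0 0;-1 0 0 0 0;-1 0 0 0 0;-1 0 0 0 0")

```text
t: 26.33
tool_pos: [550.2, 151.0, 78.6]
tcp_rot: [0.099, 0.995, 0.0, 0.001]
wrist_force: [0.2, -0.3, 0.2]
opening: 23.6
gripper_force: 0.0
```

Emit:
step_arm(moves="-1 0 0 0 0;-1 0 0 0 0;-1 0 0 0 0;-1 0 0 0 0;-1 0 0 0 0")

```text
t: 26.75
tool_pos: [550.0, 151.0, 78.2]
tcp_rot: [0.098, 0.995, 0.0, 0.001]
wrist_force: [-1.3, -1.1, 6.1]
opening: 17.5
gripper_force: 15.0
```

Emit:
step_arm(moves="-1 -0.04 0.81 0 0.108;-1 -0.17 1.61 0 0.216;-1 -0.39 2.39 0 0.324;-1 -0.69 3.14 0 0.432;-1 -1.07 3.86 0 0.54")

```text
t: 27.17
tool_pos: [568.4, 186.7, 78.2]
tcp_rot: [0.363, 0.932, 0.0, 0.001]
wrist_force: [1.0, -4.1, 4.7]
opening: 17.5
gripper_force: 15.0
```

Emit:
step_arm(moves="-1 -0.04 0.81 0 0.108;-1 -0.17 1.61 0 0.216;-1 -0.39 2.39 0 0.324;-1 -0.69 3.14 0 0.432;-1 -1.07 3.86 0 0.54")

```text
t: 27.58
tool_pos: [602.3, 207.6, 78.2]
tcp_rot: [0.598, 0.801, -0.0, 0.001]
wrist_force: [0.8, -6.7, 5.3]
opening: 17.5
gripper_force: 15.0
```

Emit:
step_arm(moves="-1 -0.04 0.81 0 0.108;-1 -0.17 1.61 0 0.216;-1 -0.39 2.39 0 0.324;-1 -0.69 3.14 0 0.432;-1 -0.87 3.51 0 0.487")

```text
t: 28.0
tool_pos: [636.7, 209.3, 77.9]
tcp_rot: [0.774, 0.633, -0.002, -0.001]
wrist_force: [-22.6, -5.0, 16.9]
opening: 17.7
gripper_force: 15.0
```

Emit:
step_arm(moves="-1 0 0 0 0;-1 0 0 0 0;-1 0 0 0 0;-1 0 0 0 0;-1 0 0 0 0")

```text
t: 28.42
tool_pos: [636.4, 209.3, 78.0]
tcp_rot: [0.772, 0.636, -0.002, -0.0]
wrist_force: [-7.3, -4.7, 8.2]
opening: 17.4
gripper_force: 15.0
```

Run:
```python
from h import *
s=env.get_state();d=s["tool_pos"]-[622.6,136.5,0];print(s["tool_pos"],s["wrist_force"],np.degrees(np.arctan2(d[1],d[0])),np.hypot(d[0],d[1]))
```

```text
[636.39212241 209.27690635  77.95142452] [-7.28122064 -4.69599252  8.19984532] 79.2690022109455 74.07226699872612
```

The lever is back against its shut stop at 79.3°, so it is locked. Now release the knob and go over the first sharp.

Emit:
step_arm(moves="-0.3 0 0 0 0;-0.3 0 0 0 0;-0.3 0 0 0 0;-0.3 0 0 0 0;-0.3 0 0 0 0")

```text
t: 28.83
tool_pos: [637.6, 210.0, 77.1]
tcp_rot: [0.772, 0.636, -0.0, -0.0]
wrist_force: [-0.7, 0.7, 0.4]
opening: 30.6
gripper_force: 0.0
```

Emit:
step_arm(moves="0 0 0 -3 0;0 0 0 -6 0;0 0 0 -9 0;0 0 0 -12 0;0 0 0 -14 0")

```text
t: 29.25
tool_pos: [638.0, 210.1, 220.5]
tcp_rot: [0.772, 0.636, 0.002, 0.001]
wrist_force: [0.4, -0.2, 0.2]
opening: 44.3
gripper_force: 0.0
```

```bash
cat >> h.py <<'E'
def items(name="wrist",save=None):
    """rectified map of the mat, 2 px/mm, at z=10; blobs that are not green"""
    x0,x1,y0,y1=358,516,-246,222; cor=np.float32([[x1,y1],[x1,y0],[x0,y0],[x0,y1]])
    p=vision.camera_params(name); W=np.linalg.inv(wristT()) if name=="wrist" else p["world_to_cam"]
    im=vision.snapshot(name)[:,:,::-1].copy()
    c=np.c_[cor,[10]*4,[1]*4]@W.T; px=np.float32(np.c_[p["fx"]*c[:,0]/c[:,2]+p["cx"],p["fy"]*c[:,1]/c[:,2]+p["cy"]])
    w,h=2*(y1-y0),2*(x1-x0); Hm=cv2.getPerspectiveTransform(px,np.float32([[0,0],[w,0],[w,h],[0,h]]))
    m=cv2.warpPerspective(im,Hm,(w,h)); v=cv2.warpPerspective(np.full(im.shape[:2],255,np.uint8),Hm,(w,h))
    if save: cv2.imwrite(save,np.hstack([m])[:, :])
    q=cv2.cvtColor(m,cv2.COLOR_BGR2HSV); hh,s,b=[q[:,:,i].astype(int) for i in range(3)]
    k=(v>0)&~((hh>60)&(hh<98)&(s>60))&(b>95); k=cv2.morphologyEx(k.astype(np.uint8),cv2.MORPH_OPEN,np.ones((5,5)))
    k=cv2.morphologyEx(k,cv2.MORPH_CLOSE,np.ones((9,9)))
    for pts,a in rect(k):
        if a<1500: continue
        X=np.c_[x1-pts[:,1]/2,y1-pts[:,0]/2]; mu=X.mean(0); d=np.linalg.svd(X-mu,full_matrices=False)[2][0] if len(X)<9e4 else np.zeros(2); d*=np.sign(d[0])
        t=(X-mu)@d; l,hgt=np.percentile(t,[.3,99.7]); n=(X-mu)@[-d[1],d[0]]
        mid=mu+d*(l+hgt)/2
        if 80<hgt-l<150: print("mid",mid.round(1),"len",round(hgt-l),"wid",np.ptp(n).round(),"ang",np.degrees(np.arctan2(d[1],d[0])).round(1),"hsv",np.median(q[pts[:,1].astype(int),pts[:,0].astype(int)],0))
E
python3 - <<'E'
from h import *
s=env.get_state();print(s["tool_pos"],s["opening"]);go(437,181,210,np.radians(-88))
items("top","pics/m1.png")
E
```

```text
[638.00108071 210.11163037 220.50031448] 44.31524695025744
shift cm [ -6.71 -19.17   0.98] roll 1.343 or -1.799 j6 0.34
mid [441.9 -54.4] len 122 wid 16.0 ang 5.7 hsv [107. 146. 226.]
mid [440.3  21.1] len 122 wid 26.0 ang 11.6 hsv [ 83.  23. 218.]
mid [ 438.  -129.2] len 124 wid 27.0 ang 10.5 hsv [ 79.  26. 217.]
mid [436.8  91.2] len 123 wid 20.0 ang -6.5 hsv [ 18. 106. 220.]
mid [ 434.9 -195.4] len 94 wid 15.0 ang 5.8 hsv [ 78.  47. 154.]
```

Emit:
step_arm(moves="0 -1.5 -4 0 0.12;0 -3 -8 0 0.24;0 -4.5 -12 0 0.36;0 -6 -16 0 0.48;0 -6.7 -19.2 0.8 0.6")

```text
t: 29.72
tool_pos: [434.2, 180.5, 209.7]
tcp_rot: [0.927, 0.376, 0.001, 0.0]
wrist_force: [-0.1, 0.2, -0.2]
opening: 44.2
gripper_force: 0.0
```

Emit:
step_arm(moves="0 0 0 0 0.12;0 0 0 0 0.24;0 0 0 0 0.36;0 0 0 0 0.48;0 0 0 0 0.6")

```text
t: 30.13
tool_pos: [436.1, 181.1, 209.0]
tcp_rot: [0.996, 0.086, -0.0, -0.0]
wrist_force: [0.1, -0.1, -0.5]
opening: 44.1
gripper_force: 0.0
```

Emit:
step_arm(moves="0 0 0 0 0.12;0 0 0 0 0.14;0 0 0 0 0.14;0 0 0 0 0.14;0 0 0 0 0.14")

```text
t: 30.55
tool_pos: [436.3, 181.0, 209.2]
tcp_rot: [1.0, 0.02, -0.0, -0.0]
wrist_force: [-0.0, 0.5, 0.2]
opening: 44.3
gripper_force: 0.0
```

Run:
```python
from h import *
s=env.get_state();print(s["tool_pos"],s["joints"].round(2));go(437,181,14,np.radians(-88))
items("wrist","pics/m2.png")
```

```text
[436.26054041 181.04613058 209.15735464] [0.14 0.28 1.57 0.   1.29 1.67]
shift cm [8.000e-02 1.000e-02 1.952e+01] roll 0.005 or -3.136 j6 1.67
mid [440.9 -55.8] len 122 wid 19.0 ang 5.9 hsv [107. 168. 226.]
mid [438.1  18.3] len 125 wid 33.0 ang 11.9 hsv [ 79.  17. 220.]
mid [434.8 177.4] len 124 wid 30.0 ang -2.8 hsv [ 78.  17. 226.]
mid [436.   90.1] len 123 wid 17.0 ang -6.4 hsv [ 17. 144. 246.]
mid [ 432.9 -129.7] len 125 wid 26.0 ang 13.8 hsv [ 70.  14. 195.]
```

Emit:
step_arm(moves="0 -0.1 0.3 4 0.09;0 -0.1 0.3 8 0.09;0 -0.1 0.3 12 0.09;0 -0.1 0.3 15 0.09;0 -0.1 0.3 17 0.09", squeeze=10)

```text
t: 31.02
tool_pos: [434.3, 177.8, 36.6]
tcp_rot: [1.0, -0.025, -0.002, 0.0]
wrist_force: [0.8, -0.4, -0.5]
opening: 43.8
gripper_force: 0.0
```

Emit:
step_arm(moves="0 0 0 0.8 0;0 0 0 1.5 0;0 0 0 2.1 0;0 0 0 2.5 0;-1 0 0 2.5 0")

```text
t: 31.43
tool_pos: [435.7, 178.0, 14.4]
tcp_rot: [1.0, -0.026, 0.0, -0.0]
wrist_force: [-0.0, -0.5, -0.8]
opening: 39.7
gripper_force: 0.0
```

Emit:
step_arm(moves="-1 0 0 0 0;-1 0 0 0 0;-1 0 0 0 0;-1 0 0 0 0;-1 0 0 0 0")

```text
t: 31.85
tool_pos: [435.6, 178.0, 14.7]
tcp_rot: [1.0, -0.026, 0.0, -0.0]
wrist_force: [0.2, 0.6, 3.9]
opening: 15.6
gripper_force: 10.0
```

Emit:
step_arm(moves="-1 0 0 -2 0;-1 0 0 -5 0;-1 0 0 -8.5 0;-1 0 0 -12 0;-1 0 0 -14 0")

```text
t: 32.27
tool_pos: [436.0, 178.1, 157.7]
tcp_rot: [1.0, -0.026, 0.002, -0.0]
wrist_force: [0.8, -0.6, 0.1]
opening: 15.6
gripper_force: 10.0
```

Run:
```python
from h import *
s=env.get_state();print(s["tool_pos"],s["opening"],s["gripper_force"]);go(602,13,155,np.radians(-10))
```

```text
[435.994336   178.1438426  157.69654274] 15.645445928889986 9.999681115150452
shift cm [17.44 15.63  0.33] roll -1.448 or 1.693 j6 1.76
```

Emit:
step_arm(moves="-1 3 2.6 0 -0.12;-1 6 5.2 0 -0.24;-1 9 8 0 -0.36;-1 12 10.7 0 -0.48;-1 15 13.4 0 -0.6")

```text
t: 32.68
tool_pos: [579.2, 34.7, 154.3]
tcp_rot: [0.962, 0.273, -0.0, -0.0]
wrist_force: [1.1, 0.9, 0.0]
opening: 15.5
gripper_force: 10.0
```

Emit:
step_arm(moves="-1 0 0 0 -0.12;-1 0 0 0 -0.24;-1 0 0 0 -0.36;-1 0 0 0 -0.48;-1 0 0 0 -0.6")

```text
t: 33.1
tool_pos: [578.1, 36.3, 154.1]
tcp_rot: [0.838, 0.545, -0.0, -0.0]
wrist_force: [0.2, 0.5, -0.6]
opening: 15.5
gripper_force: 10.0
```

Emit:
step_arm(moves="-1 0 0 0 -0.12;-1 0 0 0 -0.25;-1 0 0 0 -0.25;-1 0 0 0 -0.25;-1 0 0 0 -0.25")

```text
t: 33.52
tool_pos: [578.1, 36.4, 154.2]
tcp_rot: [0.767, 0.642, -0.0, -0.0]
wrist_force: [-0.7, -0.2, 0.2]
opening: 15.4
gripper_force: 10.0
```

Run:
```python
from h import *
s=env.get_state();print(s["tool_pos"],s["opening"],s["gripper_force"]);go(602,13,120,np.radians(-10))
```

```text
[578.13217105  36.35030254 154.21733599] 15.437494766576698 9.99963328242302
shift cm [-1.88  2.76  3.42] roll -0.002 or 3.14 j6 0.04
```

Emit:
step_arm(moves="-1 -1 1.5 0 0;-1 -1.9 2.8 0 0;-1 -1.9 2.8 1.5 0;-1 -1.9 2.8 3 0;-1 -1.9 2.8 3.4 0")

```text
t: 33.93
tool_pos: [601.7, 12.7, 118.1]
tcp_rot: [0.766, 0.642, -0.001, -0.001]
wrist_force: [-0.7, 1.3, -0.2]
opening: 15.8
gripper_force: 10.0
```

Emit:
step_arm(moves="-1 0 0 0 0;0 0 0 0 0;0 0 0 0 0;0 0 0 0 0;0 0 0 0 0")

```text
t: 34.35
tool_pos: [602.7, 12.9, 121.0]
tcp_rot: [0.766, 0.643, 0.0, 0.0]
wrist_force: [-0.6, -0.3, -0.5]
opening: 40.0
gripper_force: 0.0
```

Emit:
step_arm(moves="0 0 0 -2 0;0 0 0 -4 0;0 0 0 -6 0;0 0 0 -8 0;0 0 0 -9 0")

```text
t: 34.77
tool_pos: [603.1, 12.8, 213.1]
tcp_rot: [0.766, 0.643, 0.001, 0.002]
wrist_force: [0.0, -0.0, -0.2]
opening: 43.9
gripper_force: 0.0
```

Run:
```python
from h import *
T=wristT();im=vision.snapshot("wrist");cv2.imwrite("pics/w8.png",im[:,:,::-1])
s=env.get_state();print(s["tool_pos"],s["opening"]);go(436.2,90.5,210,np.radians(-96.5))
```

```text
[603.43635027  12.73679759 213.97168842] 44.044057787583
shift cm [  4.78 -17.81   0.29] roll 1.511 or -1.63 j6 -0.0
```

View pics/w8.png

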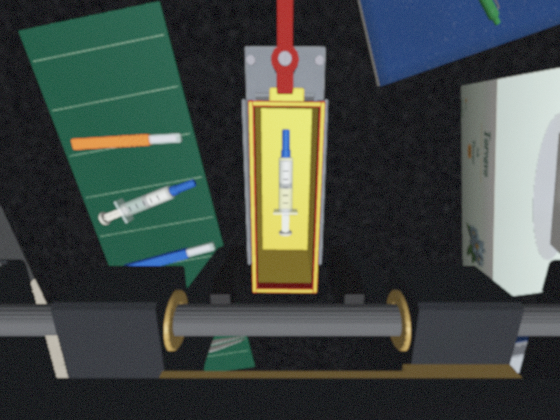

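The first syringe lies in the bin along its middle (285,180), and the lever is shut, pointing straight out at (285,30). The same routine will do for the orange scalpel.

Emit:
step_arm(moves="0 1 -3.5 0 0.12;0 2 -7 0 0.24;0 3 -10.5 0 0.36;0 4 -14 0 0.48;0 4.8 -17.8 0.3 0.6")

```text
t: 35.23
tool_pos: [433.9, 91.4, 206.7]
tcp_rot: [0.923, 0.386, 0.0, -0.0]
wrist_force: [0.4, 0.8, 0.5]
opening: 44.2
gripper_force: 0.0
```

Emit:
step_arm(moves="0 0 0 0 0.12;0 0 0 0 0.24;0 0 0 0 0.36;0 0 0 0 0.48;0 0 0 0 0.6")

```text
t: 35.65
tool_pos: [435.1, 90.8, 206.6]
tcp_rot: [0.995, 0.096, -0.0, -0.0]
wrist_force: [-0.4, -0.3, 0.3]
opening: 43.8
gripper_force: 0.0
```

Emit:
step_arm(moves="0 0 0 0 0.12;0 0 0 0 0.24;0 0 0 0 0.31;0 0 0 0 0.31;0 0 0 0 0.31")

```text
t: 36.07
tool_pos: [435.2, 90.8, 206.8]
tcp_rot: [0.998, -0.055, -0.0, 0.0]
wrist_force: [-0.0, -0.4, -0.5]
opening: 44.1
gripper_force: 0.0
```

Run:
```python
from h import *
s=env.get_state();print(s["tool_pos"],s["joints"].round(2));go(436.2,90.5,13,np.radians(-96.5))
items("wrist")
```

```text
[435.20629852  90.76212364 206.75952555] [-0.06  0.24  1.64 -0.    1.27  1.62]
shift cm [1.200e-01 1.000e-02 1.938e+01] roll 0.004 or -3.138 j6 1.62
mid [ 446.6 -195.9] len 123 wid 21.0 ang 7.3 hsv [ 47.5  10.  160. ]
mid [441.  -55.6] len 122 wid 16.0 ang 5.9 hsv [106. 156. 251.]
mid [438.2  19.5] len 125 wid 30.0 ang 11.7 hsv [ 78.  15. 240.]
mid [ 435.4 -132.4] len 126 wid 35.0 ang 10.7 hsv [ 66.  16. 235.]
mid [436.1  90.6] len 123 wid 16.0 ang -6.6 hsv [ 20. 129. 255.]
```

Emit:
step_arm(moves="0 0.1 0 4 0;0 0.1 0 8 0;0 0.1 0 12 0;0 0.1 0 15 0;0 0.1 0 17 0")

```text
t: 36.53
tool_pos: [435.2, 90.7, 34.6]
tcp_rot: [0.998, -0.055, -0.002, -0.0]
wrist_force: [0.1, 0.0, -1.3]
opening: 43.7
gripper_force: 0.0
```

Emit:
step_arm(moves="0 0 0 0.8 0;0 0 0 1.5 0;0 0 0 2 0;0 0 0 2.4 0;-1 0 0 2.4 0")

```text
t: 36.95
tool_pos: [436.7, 90.6, 13.4]
tcp_rot: [0.998, -0.056, 0.0, 0.0]
wrist_force: [0.1, 0.1, -0.0]
opening: 39.7
gripper_force: 0.0
```

Emit:
step_arm(moves="-1 0 0 0 0;-1 0 0 0 0;-1 0 0 0 0;-1 0 0 0 0;-1 0 0 0 0")

```text
t: 37.37
tool_pos: [436.6, 90.6, 13.6]
tcp_rot: [0.998, -0.056, 0.0, 0.0]
wrist_force: [-0.9, 0.3, 2.9]
opening: 11.6
gripper_force: 10.0
```

Emit:
step_arm(moves="-1 0 0 -2 0;-1 0 0 -5 0;-1 0 0 -8.5 0;-1 0 0 -12 0;-1 0 0 -14.2 0")

```text
t: 37.78
tool_pos: [436.8, 90.7, 158.4]
tcp_rot: [0.998, -0.056, 0.002, 0.0]
wrist_force: [1.0, -1.1, 0.9]
opening: 11.9
gripper_force: 10.0
```

Emit:
step_arm(moves="-1 3.5 1.2 0 -0.12;-1 7 2.4 0 -0.24;-1 10.5 3.6 0 -0.36;-1 14 4.8 0 -0.48;-1 17.3 5.8 0 -0.6")

```text
t: 38.2
tool_pos: [603.3, 12.5, 155.2]
tcp_rot: [0.97, 0.244, 0.0, 0.0]
wrist_force: [0.3, 0.2, 0.3]
opening: 11.4
gripper_force: 10.0
```

Emit:
step_arm(moves="-1 0 0 0 -0.12;-1 0 0 0 -0.24;-1 0 0 0 -0.36;-1 0 0 0 -0.48;-1 0 0 0 -0.6")

```text
t: 38.62
tool_pos: [601.7, 13.6, 155.0]
tcp_rot: [0.854, 0.52, -0.0, -0.0]
wrist_force: [0.5, 0.4, -0.9]
opening: 11.9
gripper_force: 10.0
```

Emit:
step_arm(moves="-1 0 0 0 -0.12;-1 0 0 0 -0.24;-1 0 0 0 -0.31;-1 0 0 0 -0.31;-1 0 0 0 -0.31")

```text
t: 39.03
tool_pos: [601.7, 13.7, 155.2]
tcp_rot: [0.766, 0.642, -0.0, -0.0]
wrist_force: [-1.0, 0.7, -0.1]
opening: 11.7
gripper_force: 10.0
```

Run:
```python
from h import *
s=env.get_state();print(s["tool_pos"],s["opening"],s["gripper_force"]);go(602,13,120,np.radians(-10))
```

```text
[601.74648529  13.65223328 155.15875832] 11.697376255423093 9.999255537986755
shift cm [-0.06  0.04  3.52] roll -0.001 or 3.141 j6 0.0
```

Emit:
step_arm(moves="-1 0 0 1.5 0;-1 0 0 3 0;-1 0 0 3.5 0;-1 0 0 3.5 0;-1 0 0 3.5 0")

```text
t: 39.45
tool_pos: [602.0, 13.6, 120.6]
tcp_rot: [0.766, 0.643, 0.0, 0.0]
wrist_force: [0.0, 0.3, 0.1]
opening: 11.6
gripper_force: 10.0
```

Emit:
step_arm(moves="0 0 0 0 0;0 0 0 0 0;0 0 0 0 0;0 0 0 0 0;0 0 0 0 0")

```text
t: 39.87
tool_pos: [601.9, 13.6, 120.5]
tcp_rot: [0.766, 0.643, 0.0, 0.0]
wrist_force: [0.2, -0.1, -0.5]
opening: 42.6
gripper_force: 0.0
```

Emit:
step_arm(moves="0 0 0 -2 0;0 0 0 -4 0;0 0 0 -6 0;0 0 0 -8 0;0 0 0 -9 0")

```text
t: 40.28
tool_pos: [602.4, 13.6, 212.8]
tcp_rot: [0.766, 0.643, 0.001, 0.001]
wrist_force: [0.5, -0.1, 0.7]
opening: 44.0
gripper_force: 0.0
```

Emit:
step_arm(moves="0 -0.4 -3.5 0 0.12;0 -0.8 -7 0 0.24;0 -1.3 -10.5 0 0.36;0 -1.8 -14 0 0.48;0 -2.2 -16.2 0 0.6")

```text
t: 40.7
tool_pos: [435.3, 20.4, 209.8]
tcp_rot: [0.923, 0.386, -0.001, -0.0]
wrist_force: [0.3, -0.6, -0.0]
opening: 43.9
gripper_force: 0.0
```

Emit:
step_arm(moves="0 0 0 0 0.12;0 0 0 0 0.24;0 0 0 0 0.36;0 0 0 0 0.48;0 0 0 0 0.6")

```text
t: 41.12
tool_pos: [438.3, 19.9, 210.0]
tcp_rot: [0.995, 0.096, -0.0, -0.0]
wrist_force: [-0.6, -0.2, -0.1]
opening: 44.0
gripper_force: 0.0
```

Run:
```python
from h import *
items("wrist")
s=env.get_state();print(s["tool_pos"]);go(438.2,19.5,13.5,np.radians(-79))
```

```text
mid [ 445.9 -195.8] len 122 wid 19.0 ang 6.8 hsv [ 68.  10. 162.]
mid [441.  -55.4] len 122 wid 15.0 ang 5.9 hsv [106. 155. 250.]
mid [438.3  20.2] len 125 wid 30.0 ang 11.6 hsv [ 78.  16. 238.]
mid [ 435.5 -131.8] len 126 wid 34.0 ang 10.7 hsv [ 68.  16. 234.]
[438.33520495  19.85057391 210.04455415]
shift cm [-0.02  0.03 19.65] roll -0.007 or 3.134 j6 1.16
```

Emit:
step_arm(moves="0 0 0 4 0;0 0 0 8 0;0 0 0 12 0;0 0 0 15 0;0 0 0 17.2 0")

```text
t: 41.58
tool_pos: [437.4, 20.1, 35.8]
tcp_rot: [0.995, 0.1, -0.001, -0.0]
wrist_force: [0.2, -0.2, 0.2]
opening: 44.0
gripper_force: 0.0
```

Emit:
step_arm(moves="0 0 0 0.8 0;0 0 0 1.5 0;0 0 0 2 0;0 0 0 2.4 0;-1 0 0 2.4 0")

```text
t: 42.0
tool_pos: [438.8, 19.8, 14.5]
tcp_rot: [0.995, 0.099, 0.0, 0.0]
wrist_force: [-0.6, -0.3, -0.1]
opening: 39.2
gripper_force: 0.0
```

Emit:
step_arm(moves="-1 0 0 0 0;-1 0 0 0 0;-1 0 0 0 0;-1 0 0 0 0;-1 0 0 0 0")

```text
t: 42.42
tool_pos: [438.7, 19.8, 14.6]
tcp_rot: [0.995, 0.099, 0.0, 0.0]
wrist_force: [-0.8, 0.6, 5.3]
opening: 15.9
gripper_force: 10.0
```

Emit:
step_arm(moves="-1 0 0 -2 0;-1 0 0 -5 0;-1 0 0 -8.5 0;-1 0 0 -12 0;-1 0 0 -14.2 0")

```text
t: 42.83
tool_pos: [438.9, 19.8, 159.4]
tcp_rot: [0.995, 0.099, 0.002, 0.001]
wrist_force: [1.0, -0.6, -0.3]
opening: 15.2
gripper_force: 10.0
```

Emit:
step_arm(moves="-1 3.2 0.8 0 -0.12;-1 6.4 1.6 0 -0.24;-1 9.6 2.4 0 -0.36;-1 12.8 3.2 0 -0.48;-1 15.9 3.8 0 -0.6")

```text
t: 43.25
tool_pos: [603.2, 13.6, 156.2]
tcp_rot: [0.92, 0.391, -0.0, -0.0]
wrist_force: [0.3, 0.7, -0.1]
opening: 15.8
gripper_force: 10.0
```

Emit:
step_arm(moves="-1 0 0 0 -0.12;-1 0 0 0 -0.24;-1 0 0 0 -0.36;-1 0 0 0 -0.48;-1 0 0 0 -0.6")

```text
t: 43.67
tool_pos: [601.7, 13.9, 156.0]
tcp_rot: [0.764, 0.646, -0.0, -0.0]
wrist_force: [0.1, -0.3, 0.0]
opening: 15.9
gripper_force: 10.0
```

Run:
```python
from h import *
s=env.get_state();print(s["tool_pos"],s["opening"],s["gripper_force"]);go(602,13,120,np.radians(-10))
```

```text
[601.66749706  13.89446338 155.96623547] 15.918750698366075 9.998394101858139
shift cm [-0.08  0.05  3.6 ] roll 0.008 or -3.134 j6 -0.01
```

Emit:
step_arm(moves="-1 0 0 1.5 0.008;-1 0 0 3 0.008;-1 0 0 3.5 0.008;-1 0 0 3.5 0.008;-1 0 0 3.5 0.008")

```text
t: 44.08
tool_pos: [601.9, 13.8, 121.5]
tcp_rot: [0.768, 0.64, -0.0, -0.0]
wrist_force: [-0.1, 0.4, -0.1]
opening: 15.4
gripper_force: 10.0
```

Emit:
step_arm(moves="0 0 0 0 0;0 0 0 0 0;0 0 0 0 0;0 0 0 0 0;0 0 0 0 0")

```text
t: 44.5
tool_pos: [601.9, 13.8, 121.5]
tcp_rot: [0.768, 0.64, 0.0, 0.0]
wrist_force: [-0.5, -0.2, 0.4]
opening: 43.7
gripper_force: 0.0
```

Emit:
step_arm(moves="0 0 0 -2 0;0 0 0 -4 0;0 0 0 -6 0;0 0 0 -8 0;0 0 0 -9 0")

```text
t: 44.92
tool_pos: [602.4, 13.8, 213.8]
tcp_rot: [0.768, 0.64, 0.001, 0.001]
wrist_force: [-0.2, 0.8, -0.1]
opening: 44.2
gripper_force: 0.0
```

Emit:
step_arm(moves="0 -2 -3 0 0.12;0 -4 -6 0 0.24;0 -6 -9 0 0.36;0 -8 -12 0 0.48;0 -9.6 -14.7 0 0.6")

```text
t: 45.33
tool_pos: [437.9, -54.5, 210.8]
tcp_rot: [0.924, 0.382, -0.0, -0.0]
wrist_force: [0.9, -0.5, 0.2]
opening: 43.9
gripper_force: 0.0
```

Emit:
step_arm(moves="0 0 0 0 0.12;0 0 0 0 0.24;0 0 0 0 0.36;0 0 0 0 0.48;0 0 0 0 0.6")

```text
t: 45.75
tool_pos: [439.8, -54.1, 211.0]
tcp_rot: [0.996, 0.092, -0.0, -0.0]
wrist_force: [-0.4, 0.4, -0.0]
opening: 44.0
gripper_force: 0.0
```

Emit:
step_arm(moves="0 0 0 0 0.09;0 0 0 0 0.09;0 0 0 0 0.09;0 0 0 0 0.09;0 0 0 0 0.09")

```text
t: 46.17
tool_pos: [439.9, -54.1, 211.2]
tcp_rot: [0.999, 0.051, -0.0, -0.0]
wrist_force: [-0.6, 0.5, -0.2]
opening: 44.1
gripper_force: 0.0
```

Run:
```python
from h import *
items("wrist")
s=env.get_state();print(s["tool_pos"]);go(441,-55.5,13,np.radians(-84.1))
```

```text
mid [ 443.6 -196.1] len 117 wid 16.0 ang 6.0 hsv [ 75.  16. 153.]
mid [440.9 -54.9] len 122 wid 14.0 ang 5.8 hsv [107. 159. 235.]
mid [ 435.6 -130.8] len 126 wid 30.0 ang 10.5 hsv [ 72.  17. 221.]
[439.95064517 -54.09990074 211.20437346]
shift cm [ 0.09  0.15 19.82] roll -0.002 or 3.14 j6 1.08
```

Emit:
step_arm(moves="0 0.1 0.1 4 0;0 0.1 0.1 8 0;0 0.1 0.1 12 0;0 0.1 0.1 15 0;0 0.1 0.1 17.4 0")

```text
t: 46.63
tool_pos: [440.3, -54.7, 35.1]
tcp_rot: [0.999, 0.05, -0.001, -0.0]
wrist_force: [0.0, -0.1, -0.8]
opening: 43.6
gripper_force: 0.0
```

Emit:
step_arm(moves="0 0 0 0.8 0;0 0 0 1.5 0;0 0 0 2 0;0 0 0 2.4 0;-1 0 0 2.4 0")

```text
t: 47.05
tool_pos: [441.4, -55.2, 13.6]
tcp_rot: [0.999, 0.05, 0.0, 0.0]
wrist_force: [0.5, 0.1, 0.7]
opening: 39.6
gripper_force: 0.0
```

Emit:
step_arm(moves="-1 0 0 0 0;-1 0 0 0 0;-1 0 0 0 0;-1 0 0 0 0;-1 0 0 0 0")

```text
t: 47.47
tool_pos: [441.2, -55.1, 13.6]
tcp_rot: [0.999, 0.05, 0.0, 0.0]
wrist_force: [-0.5, 0.5, 3.7]
opening: 11.9
gripper_force: 10.0
```

Emit:
step_arm(moves="-1 0 0 -2 0;-1 0 0 -5 0;-1 0 0 -8.5 0;-1 0 0 -12 0;-1 0 0 -14.2 0")

```text
t: 47.88
tool_pos: [441.5, -55.1, 158.4]
tcp_rot: [0.999, 0.05, 0.002, 0.001]
wrist_force: [0.4, -1.9, -0.5]
opening: 12.1
gripper_force: 10.0
```

Emit:
step_arm(moves="-1 3.4 -1 0 -0.12;-1 6.8 -2 0 -0.24;-1 10.2 -3 0 -0.36;-1 13.6 -4 0 -0.48;-1 16.7 -5.1 0 -0.6")

```text
t: 48.3
tool_pos: [603.7, 13.2, 155.2]
tcp_rot: [0.938, 0.346, 0.0, 0.0]
wrist_force: [0.6, 0.2, -0.4]
opening: 12.0
gripper_force: 10.0
```

Emit:
step_arm(moves="-1 0 0 0 -0.12;-1 0 0 0 -0.24;-1 0 0 0 -0.36;-1 0 0 0 -0.48;-1 0 0 0 -0.6")

```text
t: 48.72
tool_pos: [602.0, 12.4, 155.0]
tcp_rot: [0.794, 0.608, -0.0, -0.0]
wrist_force: [-0.1, -0.0, 0.0]
opening: 11.7
gripper_force: 10.0
```

Emit:
step_arm(moves="-1 0 0 0 -0.09;-1 0 0 0 -0.09;-1 0 0 0 -0.09;-1 0 0 0 -0.09;-1 0 0 0 -0.09")

```text
t: 49.13
tool_pos: [602.1, 12.4, 155.2]
tcp_rot: [0.769, 0.64, -0.0, -0.0]
wrist_force: [-0.5, 0.3, -0.4]
opening: 11.7
gripper_force: 10.0
```

Run:
```python
from h import *
s=env.get_state();print(s["tool_pos"],s["opening"],s["gripper_force"]);go(602,13,120,np.radians(-10))
```

```text
[602.0922276   12.35370851 155.22511619] 11.70700399632482 9.999173730611801
shift cm [ 0.06 -0.02  3.52] roll -0.008 or 3.133 j6 0.01
```

Emit:
step_arm(moves="-1 0 0 1.5 -0.008;-1 0 0 3 -0.008;-1 0 0 3.5 -0.008;-1 0 0 3.5 -0.008;-1 0 0 3.5 -0.008")

```text
t: 49.55
tool_pos: [602.3, 12.3, 120.6]
tcp_rot: [0.766, 0.643, 0.0, 0.0]
wrist_force: [1.2, -0.1, 0.7]
opening: 11.8
gripper_force: 10.0
```

Emit:
step_arm(moves="0 0 0 0 0;0 0 0 0 0;0 0 0 0 0;0 0 0 0 0;0 0 0 0 0")

```text
t: 49.97
tool_pos: [602.2, 12.4, 120.5]
tcp_rot: [0.766, 0.643, 0.0, 0.0]
wrist_force: [-0.2, -0.7, 1.3]
opening: 42.7
gripper_force: 0.0
```

Emit:
step_arm(moves="0 0 0 -2.5 0;0 0 0 -5 0;0 0 0 -7.5 0;0 -1 -0.8 -9 0;0 -2 -1.6 -9 0")

```text
t: 50.38
tool_pos: [584.0, -4.7, 213.8]
tcp_rot: [0.765, 0.644, 0.002, 0.003]
wrist_force: [-0.6, -0.1, 0.5]
opening: 43.9
gripper_force: 0.0
```

Emit:
step_arm(moves="0 -3 -2.4 0 0.12;0 -6 -4.8 0 0.24;0 -9 -7.2 0 0.36;0 -12 -9.6 0 0.48;0 -15 -12.3 0 0.6")

```text
t: 50.8
tool_pos: [434.7, -132.0, 210.4]
tcp_rot: [0.923, 0.386, 0.0, 0.0]
wrist_force: [0.7, -0.5, -0.0]
opening: 44.3
gripper_force: 0.0
```

Emit:
step_arm(moves="0 0 0 0 0.12;0 0 0 0 0.24;0 0 0 0 0.36;0 0 0 0 0.48;0 0 0 0 0.6")

```text
t: 51.22
tool_pos: [435.9, -131.3, 210.5]
tcp_rot: [0.995, 0.096, 0.0, 0.0]
wrist_force: [-0.4, -0.1, -0.3]
opening: 44.1
gripper_force: 0.0
```

Run:
```python
from h import *
items("wrist")
s=env.get_state();print(s["tool_pos"]);go(435.8,-130.5,13.5,np.radians(-79.5))
```

```text
mid [ 435.8 -129.9] len 126 wid 30.0 ang 10.4 hsv [ 73.  17. 223.]
mid [ 441.5 -196.2] len 113 wid 14.0 ang 5.2 hsv [ 78.  25. 165.]
[ 435.93133055 -131.26529696  210.44321236]
shift cm [-0.   -0.08 19.69] roll 0.001 or -3.14 j6 0.83
```

Emit:
step_arm(moves="0 0 -0.1 4 0;0 0 -0.1 8 0;0 0 -0.1 12 0;0 0 -0.1 15 0;0 0 -0.1 17.3 0")

```text
t: 51.68
tool_pos: [435.0, -129.8, 35.1]
tcp_rot: [0.995, 0.1, -0.001, -0.001]
wrist_force: [0.6, 0.0, 1.2]
opening: 44.3
gripper_force: 0.0
```

Emit:
step_arm(moves="0 0 0 0.8 0;0 0 0 1.5 0;0 0 0 2 0;0 0 0 2.4 0;-1 0 0 2.4 0")

```text
t: 52.1
tool_pos: [436.1, -130.4, 13.6]
tcp_rot: [0.995, 0.099, 0.0, 0.0]
wrist_force: [0.2, -0.1, 0.0]
opening: 39.3
gripper_force: 0.0
```

Emit:
step_arm(moves="-1 0 0 0 0;-1 0 0 0 0;-1 0 0 0 0;-1 0 0 0 0;-1 0 0 0 0")

```text
t: 52.52
tool_pos: [436.0, -130.3, 13.6]
tcp_rot: [0.995, 0.099, 0.0, 0.0]
wrist_force: [-0.5, -0.1, 4.2]
opening: 15.7
gripper_force: 10.0
```

Emit:
step_arm(moves="-1 0 0 -2.5 0;-1 0 0 -6 0;-1 0 0 -10 0;-1 1 -0.6 -13 0;-1 2 -1.2 -14.2 0")

```text
t: 52.93
tool_pos: [454.1, -115.0, 159.4]
tcp_rot: [0.995, 0.098, 0.003, 0.002]
wrist_force: [0.3, -0.6, -0.7]
opening: 15.4
gripper_force: 10.0
```

Emit:
step_arm(moves="-1 3.4 -2 0 -0.12;-1 6.8 -4 0 -0.24;-1 10.2 -6 0 -0.36;-1 13.6 -8 0 -0.48;-1 16.9 -9.9 0 -0.6")

```text
t: 53.35
tool_pos: [600.3, 17.6, 155.3]
tcp_rot: [0.92, 0.391, -0.0, -0.0]
wrist_force: [0.2, -0.0, -0.2]
opening: 15.5
gripper_force: 10.0
```

Emit:
step_arm(moves="-1 0 0 0 -0.12;-1 0 0 0 -0.24;-1 0 0 0 -0.36;-1 0 0 0 -0.48;-1 0 0 0 -0.6")

```text
t: 53.77
tool_pos: [599.1, 15.9, 155.0]
tcp_rot: [0.764, 0.646, -0.0, -0.0]
wrist_force: [0.2, 0.3, -0.2]
opening: 15.5
gripper_force: 10.0
```

Run:
```python
from h import *
s=env.get_state();print(s["tool_pos"],s["opening"],s["gripper_force"]);go(602,13,120,np.radians(-10))
```

```text
[599.11382184  15.93576533 155.02409908] 15.455710331418848 9.99193087220192
shift cm [-0.24  0.34  3.5 ] roll 0.008 or -3.134 j6 -0.0
```

Emit:
step_arm(moves="-1 -0.2 0.3 1.5 0.008;-1 -0.2 0.3 3 0.008;-1 -0.2 0.3 3.5 0.008;-1 -0.2 0.3 3.5 0.008;-1 -0.2 0.3 3.5 0.008")

```text
t: 54.18
tool_pos: [601.9, 13.3, 120.5]
tcp_rot: [0.768, 0.64, -0.0, -0.0]
wrist_force: [-1.4, 0.4, 0.7]
opening: 15.8
gripper_force: 10.0
```

Emit:
step_arm(moves="0 0 0 0 0;0 0 0 0 0;0 0 0 0 0;0 0 0 0 0;0 0 0 0 0")

```text
t: 54.6
tool_pos: [601.9, 13.3, 120.5]
tcp_rot: [0.768, 0.64, 0.0, 0.0]
wrist_force: [0.3, -0.4, 0.7]
opening: 44.1
gripper_force: 0.0
```

Emit:
step_arm(moves="0 0 0 -2.5 0;0 0 0 -5 0;0 0 0 -7.5 0;0 0 0 -10 0;0 0 0 -11 0")

```text
t: 55.02
tool_pos: [602.6, 13.2, 233.8]
tcp_rot: [0.768, 0.64, 0.002, 0.002]
wrist_force: [-0.2, -0.1, 0.4]
opening: 44.0
gripper_force: 0.0
```

Run:
```python
from h import *
print(env.get_state()["tool_pos"]);items("wrist")
im=vision.snapshot("wrist");cv2.imwrite("pics/w9.png",im[:,:,::-1])
```

```text
[602.64007528  13.20913782 233.80304663]
mid [ 454. -174.] len 128 wid 100.0 ang -11.3 hsv [105.  14. 119.]
```

View pics/w9.png

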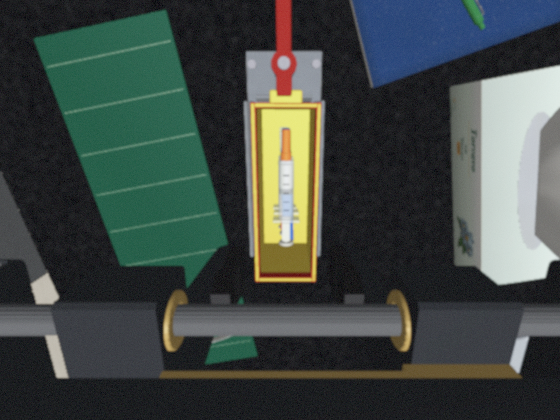

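All five sharps are in the bin, with the orange-capped syringe on top at (286,185). The lever is shut, the visible part of the mat is clear, and the arm is away from everything.

```bash
python3 -c "
from plant import env
print(env.finish_job())"
```

```text
the job is handed in; nothing more can be done
None
```

The job is handed in (no verdict was returned): the full bin is upright in the tray, the new bin is locked in the bracket with all five sharps dropped into it, and the forceps were left on the mat.

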